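Mark the balance point of a light bar

TASK

The light bar lies across the desk cradle with its lamp end down. Without lifting it out of the cradle, slide it along until the lamp end tips up and the bar lies level on the cradle by itself. Then gently slide the stop collar along the bar until it rests against the cradle, to mark the balance point, and leave the bar balanced there; do not bear down on the bar or ram the collar into the cradle, and leave the other things on the desk where they are.

Things in the scene. Friction and masses are not known exactly. Their poses are not given: they have to be found in the camera images.
- cradle_top (a point): Centre of the cradle's land, the rubber-lined floor of its U on which the bar rests: the fulcrum, 50 mm above the desk. x is level and points along the bar towards the lamp end, y across the bar, z up. The land is 20 mm long: its edges lie at x = -10 and +10 mm.
- cradle: The cradle, fixed to the desk: a dark U-shaped yoke on a rubber bush, short spigot and 104 mm disc. Origin at the centre of its base; axes as cradle_top. Two upright cheeks, 30 mm long (x from -15 to +15 mm), 8 mm thick, stand 15 mm above the land beside the bar, 1.5 mm play each side. The yoke gives by up to 0.06 rad on the bush, which damps the bar's rocking within 3 s.
- bar_mid (a point): Centre of the light bar's square tube (mid-length, half-way up): dark steel, 20 x 20 mm, 420 mm long. x runs along it towards the lamp end, z is its upper side. At the start it slopes down to the lamp, whose end rests on the desk. Only friction (coefficient 0.48 to 0.72) holds it in the cradle.
- bar: The light bar with lamp and collar, 0.43 to 0.56 kg; origin at the middle of the tube's underside, axes as bar_mid. The lamp's weight is not known, so neither is the balance point: it lies 30 to 80 mm from the tube's middle towards the lamp. Moving the collar 100 mm shifts it by about 3 mm.
- lamp_end (a point): Centre of the far end face of the lamp, 285 mm from bar_mid along the bar. The lamp is a flat black panel, 80 mm along the bar, 80 mm wide, 26 mm thick, white face up, fixed on the tube's end; its underside is 3 mm below the tube's. Same axes as the bar.
- collar_mid (a point): Centre of the stop collar, a black plastic square ring round the tube on the side away from the lamp: 14 mm along the bar, 40 mm wide, 34 mm high (10 mm beyond the tube at each side, 7 mm above and below), small screw head on top. Axes as the bar. It slides stiffly (0.6 N) and stays put. Against the cradle's cheeks its centre is at x = -22 mm from cradle_top.
- bottle: Bystander: small amber glass bottle, 38 mm across, 85 mm high; origin at the centre of its base.
- vase: Bystander: small white vase with dried flowers, 64 mm across, 125 mm high; origin at the centre of its base.
- riser: Bystander: wooden display block with three ring cones, 90 x 130 mm, 70 mm high; origin at the centre of its underside.

How it is judged:
By the outcome, as a careful person would: the job done as asked, in the order asked, and still so for the second after the job is handed in, with the robot touching nothing.
It also fails if it takes over 72 s, if anything falls off the work surface, if the arm or the gripper's body presses on something with over 40 N, if the wrist force passes 120 N, or if a joint passes its speed limit or range.

ROBOT

A 6-joint arm with a two-finger parallel gripper is mounted at the origin on the work surface. World frame = base frame: x ahead of the robot, y to its left, z up, the work surface at z = 0. Lengths are in m, angles in rad, forces in N, time in s.
With the tool pointing down it reaches from about 0.375 to 0.9 m from the base axis. Payload 3.1 kg.
Tool frame: the origin (TCP) lies midway between the tips of the shut fingers; the grasp point (between the pads) lies 19 mm behind it; z points along the fingers, y is the direction in which the jaws open and shut (so a half turn about z gives the same grasp; the last joint's range is limited). The gripper opens to 85 mm and grips with 20 to 120 N. Pads are 22 mm wide; open, the fingers measure 114 mm over their backs; the gripper's body (76 mm by 85 mm) begins 54 mm behind the grasp point. The pads swing forward as they close: fully open they stand 13 mm farther back than shut.
Start: joints at [0.984, 0.527, 1.433, -0, 1.181, -0.178], TCP at [0.248, 0.573, 0.231] pointing down, gripper open.
Joint ranges: [-3.08, 3.08], [-0.75, 2.2], [0.22, 2.44], [-1.43, 4.57], [0, 2.65], [-2.85, 2.85]. Speed limits (rad/s): [2.79, 2.79, 3.14, 3.14, 3.14, 3.14].

INTERFACE

Orientations are given as a unit quaternion [x, y, z, w].
In Python, from station import manip gives the robot as it stands.
- The arm moves only by the tool servo_tool, never from a script. Its argument "increments" is a list of rows, each an object with "hand": the closure, from 0 (fully open) to 1 (shut); "travel": the shift along the tool's x, y, z in mm, a list of three; "yaw": the turn about the tool's z in degrees. A call has 1 to 20 rows; each row shifts and turns the commanded pose from where the row before left it, along the tool's axes as they then stand; what a row does not reach is not made up. A row lasts 1/10 s, in which the tool goes at most 50 mm and 8.59 degrees, less where a joint would pass 70% of its speed; a pose out of reach is approached as far as the arm can. A call with a gripper value outside its range is refused whole. The fingers move at their own pace and stop on an object; "newtons" is the grip in N (left out, the last holds). Time passes only in rows, so rows that do not move let the fingers close. It gives the time, the measured TCP pose, the force and the opening at its end, in the units of the state.
- manip.sense(): the state, without advancing time (a new reading comes with each control period).
- manip.snapshot(name): name is "side" or "top"; returns a dict with "pixels" (400x640x3 uint8, blue, green, red), "fx", "fy", "cx", "cy" (pixels), "D" ([k1, k2, p1, p2, k3] as OpenCV has them; the pictures are not rectified), "R" (3x3) and "t" (3): a world point X has camera coordinates R X + t. Camera axes: x right, y down, z forward; pixel columns grow to the right and rows downward; lengths in m; the calibration is good to about 2 mm. A picture is of the moment at which its call begins. There is no depth.
- manip.sign_off(): hands the job in, once; it reports no verdict.
The state is a dict: "t": time; "q": joint angles; "qd": joint speeds; "tau": joint torques, N m; "tcp_pos": TCP position; "tool_rot": TCP orientation; "force": force on the tool from outside, world axes, zero at the start; "ft_torque": the same for the moment, N m; "finger_gap": opening from 0.0 (shut) to 1.0 (fully open).
Only numpy, scipy, OpenCV 4.12 (cv2) and the standard library are available. Lean on these libraries where they do the work, as an engineer would, in place of code of your own. Each camera call takes 0.05 s, during which the arm holds its last target.

## Working session

There is one attempt and no reset: what is moved stays moved. The work goes in short steps, Python scripts to look and compute and a tool call to move; the robot and the scene stay as the last step left them, time stands still between calls to the robot, and variables do not carry over. Pictures are saved under pics/ and viewed, and the job is handed in when it is done.

Besides the shell and the picture viewer there is one more tool, called after ">>>" as name(argument=value, ...) on one line, values as JSON. servo_tool: Moves the arm, as the interface text tells. Its arguments: {"type":"object","properties":{"increments":{"type":"array","items":{"type":"object","properties":{"hand":{"type":"number"},"travel":{"type":"array","items":{"type":"number"}},"yaw":{"type":"number"}}}},"newtons":{"type":"number"}},"required":["increments"]}

```bash
ls; mkdir -p pics; python3 - <<'E'
from station import manip
import cv2
print(manip.sense())
for n in("side","top"):
    s=manip.snapshot(n); cv2.imwrite(f"pics/{n}0.png",s["pixels"])
    print(n,{k:(v if k!="pixels" else 0) for k,v in s.items()})
E
```

```text
pics
{'t': 0.0, 'q': array([ 9.83486318e-01,  5.28466781e-01,  1.43389015e+00, -2.64535673e-05,
        1.18141761e+00, -1.78485247e-01]), 'qd': array([ 1.66841705e-03, -1.61095729e-04,  1.99928137e-03,  1.78691352e-03,
        7.65443243e-05, -5.88210936e-04]), 'tau': array([-5.49194738e-04, -4.42350698e+01, -1.78018320e+01, -2.51341407e-04,
        8.57577834e-03,  7.52658480e-06]), 'tcp_pos': array([0.2480251 , 0.57289967, 0.23033712]), 'tool_rot': array([ 2.02986759e-01,  9.79180875e-01, -1.01651701e-03, -3.96243109e-04]), 'force': array([ 0.47136202, -0.6822458 ,  0.55586512]), 'ft_torque': array([ 0.00310822, -0.03286706,  0.00690319]), 'finger_gap': 0.999905936714042}
side {'pixels': 0, 'fx': 502.0937120720761, 'fy': 502.0937120720761, 'cx': 320.0148368387893, 'cy': 200.16478565827845, 'D': array([-0.0122967,  0.       ,  0.       ,  0.       ,  0.       ]), 'R': array([[ 0.90867732, -0.41686388,  0.0230226 ],
       [-0.21633221, -0.51728943, -0.82801692],
       [ 0.35707969,  0.74741966, -0.56023026]]), 't': array([-0.58338047,  0.21253056,  1.04638066])}
top {'pixels': 0, 'fx': 406.70911557255846, 'fy': 406.70911557255846, 'cx': 322.50395898845744, 'cy': 198.81769668014888, 'D': array([-0.06990789,  0.        ,  0.        ,  0.        ,  0.        ]), 'R': array([[-0.01634022, -0.99970246,  0.0181103 ],
       [-0.99068403,  0.01373839, -0.13548581],
       [ 0.13519669, -0.02015546, -0.99061376]]), 't': array([0.02893699, 0.65416021, 0.88322532])}
```

View pics/side0.png

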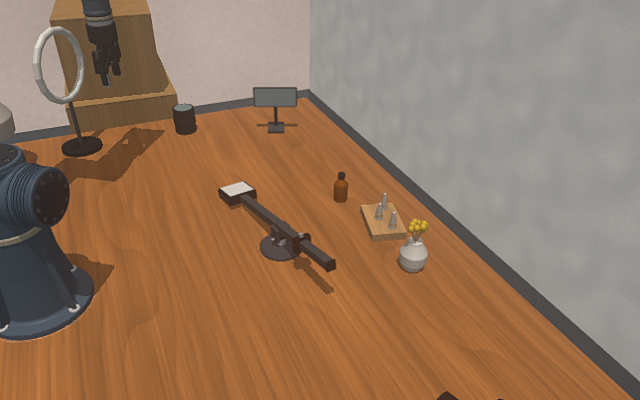

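View pics/top0.png

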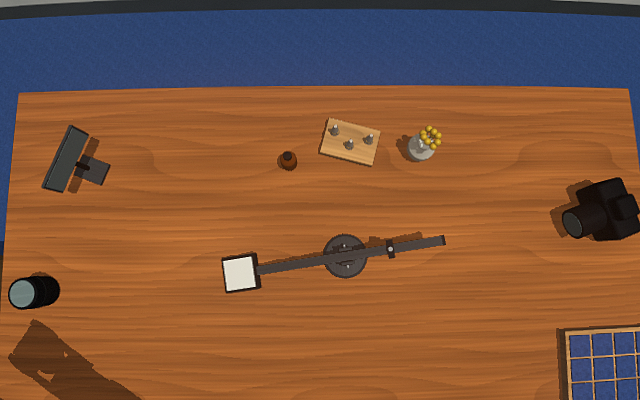

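```bash
cat > h.py <<'E'
from station import manip
import cv2, numpy as np
def K(s): return np.array([[s["fx"],0,s["cx"]],[0,s["fy"],s["cy"]],[0,0,1.]])
def ray(s,uv):
    p=cv2.undistortPoints(np.array([[uv]],float),K(s),np.array(s["D"]))[0,0]
    R=np.array(s["R"]);d=R.T@np.array([p[0],p[1],1]);o=-R.T@np.array(s["t"]);return o,d/np.linalg.norm(d)
def onz(s,uv,z):
    o,d=ray(s,uv);return o+d*(z-o[2])/d[2]
def tri(s1,u1,s2,u2):
    o1,d1=ray(s1,u1);o2,d2=ray(s2,u2)
    a=np.linalg.lstsq(np.c_[d1,-d2],o2-o1,rcond=None)[0]
    p,q=o1+a[0]*d1,o2+a[1]*d2
    return (p+q)/2,np.linalg.norm(p-q)
def proj(s,X):
    R=np.array(s["R"]);r=cv2.Rodrigues(R)[0]
    return cv2.projectPoints(np.array(X,float).reshape(-1,1,3),r,np.array(s["t"]),K(s),np.array(s["D"]))[0][:,0]
def crop(s,x0,y0,w,h,f,name):
    c=s["pixels"][y0:y0+h,x0:x0+w];cv2.imwrite("pics/"+name,cv2.resize(c,None,fx=f,fy=f,interpolation=cv2.INTER_CUBIC))
E
python3 - <<'E'
from h import *
t=manip.snapshot("top");s=manip.snapshot("side")
crop(t,210,220,250,80,3.2,"t1.png"); crop(s,205,170,140,120,5,"s1.png")
E
```

```text
(no output)
```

View pics/t1.png

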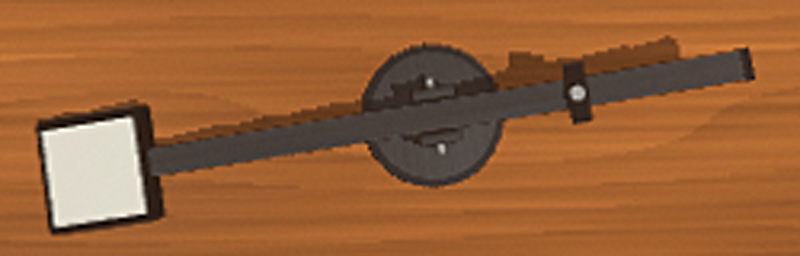

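View pics/s1.png

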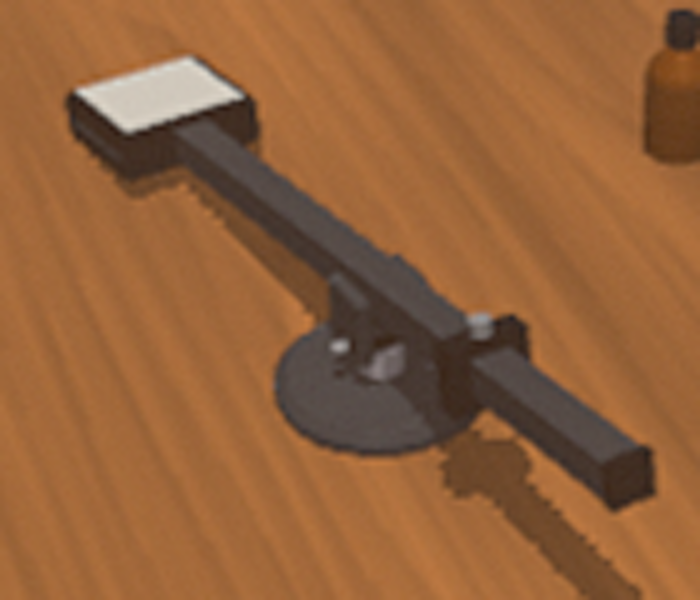

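```bash
python3 - <<'E'
from h import *
t=manip.snapshot("top");s=manip.snapshot("side")
tail,e1=tri(t,(441.6,240.3),s,(330.4,263.2))
lamp,e2=tri(t,(224,275.3),s,(231.2,185))
scr,e3=tri(t,(390.3,248.7),s,(301,235))
d,e4=tri(t,(345.3,255.9),s,(281,247))
dz=onz(t,(345.3,255.9),.005)
# also bar direction horizontally; tail/lamp with heights from geometry
for n,v in zip("tail lamp scr disc discz err".split(),(tail,lamp,scr,d,dz,[e1,e2,e3,e4])): print(n,np.round(v,4))
v=lamp-tail;L=np.linalg.norm(v);print("len (495)",L,"yaw",np.degrees(np.arctan2(v[1],v[0])),"slope",np.degrees(np.arcsin(v[2]/L)))
# cradle cheek screws mid as cross-check
print(onz(t,(345.5,262),.05))
for n,z in(("bottle",0),("riser",.07),("vase",0)):pass
print(np.round([onz(t,(288,160),.05),onz(t,(350,142),.07),onz(t,(421,148),.06)],3))
E
```

```text
tail [ 0.5547 -0.2324  0.1032]
lamp [0.4843 0.2452 0.0275]
scr [ 0.5382 -0.1216  0.1006]
disc [ 0.524  -0.0328  0.0043]
discz [ 0.5244 -0.0329  0.005 ]
err [0.002  0.0011 0.0001 0.0007]
len (495) 0.48873103282959995 yaw 98.38876838918397 slope -8.904813579492933
[ 0.51112725 -0.029696    0.05      ]
[[ 0.745  0.097  0.05 ]
 [ 0.78  -0.045  0.07 ]
 [ 0.767 -0.209  0.06 ]]
```

>>> servo_tool(increments=[{"hand":1,"travel":[-40,-21,0],"yaw":0},{"hand":1,"travel":[-40,-21,0],"yaw":0},{"hand":1,"travel":[-40,-21,0],"yaw":0},{"hand":1,"travel":[-40,-21,0],"yaw":0},{"hand":1,"travel":[-40,-21,0],"yaw":0},{"hand":1,"travel":[-40,-21,0],"yaw":0},{"hand":1,"travel":[-40,-21,0],"yaw":0},{"hand":1,"travel":[-40,-21,0],"yaw":0},{"hand":1,"travel":[0,0,15],"yaw":8.3},{"hand":1,"travel":[0,0,15],"yaw":8.3},{"hand":1,"travel":[0,0,15],"yaw":8.3},{"hand":1,"travel":[0,0,15],"yaw":8.3},{"hand":1,"travel":[0,0,15],"yaw":8.3},{"hand":1,"travel":[0,0,15],"yaw":8.3},{"hand":1,"travel":[0,0,15],"yaw":8.3},{"hand":1,"travel":[0,0,0],"yaw":0},{"hand":1,"travel":[0,0,0],"yaw":0}], newtons=20)

```text
t: 2.0
tcp_pos: [0.4753, 0.2922, 0.1263]
tool_rot: [0.652, 0.758, -0.0, -0.0]
force: [-0.0, -0.1, 0.7]
finger_gap: 0.003
```

```bash
python3 - <<'E'
from h import *
m=manip.sense();print(m["t"],m["tcp_pos"],m["tool_rot"],m["force"],m["finger_gap"])
t=manip.snapshot("top");s=manip.snapshot("side")
crop(t,160,180,300,140,2.6,"t2.png"); crop(s,165,60,200,230,2.6,"s2.png")
E
```

```text
2.0 [0.47533004 0.29215619 0.12633796] [ 6.51773791e-01  7.58413407e-01 -1.45507071e-04 -8.63408339e-05] [-0.01116282 -0.05840799  0.72123697] 0.002731272758185361
```

View pics/t2.png

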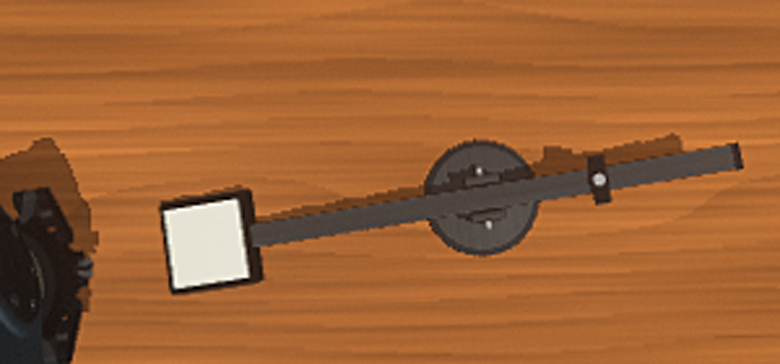

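View pics/s2.png

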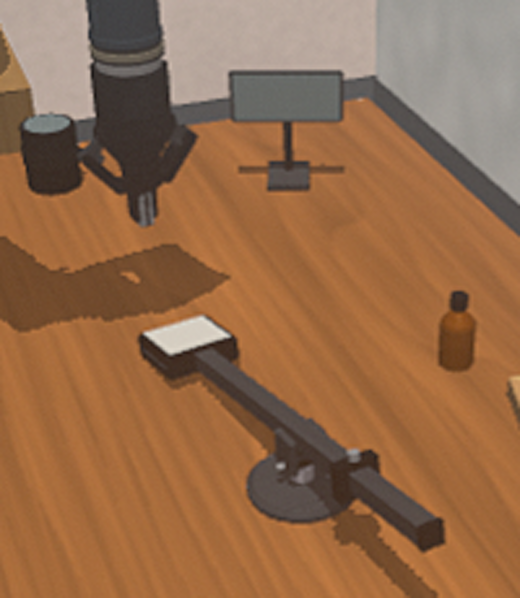

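>>> servo_tool(increments=[{"hand":1,"travel":[0,0,25],"yaw":0},{"hand":1,"travel":[0,0,25],"yaw":0},{"hand":1,"travel":[0,0,25],"yaw":0},{"hand":1,"travel":[0,0,25],"yaw":0},{"hand":1,"travel":[0,0,12],"yaw":0},{"hand":1,"travel":[-10,0,0],"yaw":0},{"hand":1,"travel":[-10,0,0],"yaw":0},{"hand":1,"travel":[-5,0,0],"yaw":0},{"hand":1,"travel":[-3,0,0],"yaw":0},{"hand":1,"travel":[0,0,0],"yaw":0}])

```text
t: 3.1
tcp_pos: [0.4801, 0.2639, 0.0152]
tool_rot: [0.653, 0.757, 0.001, 0.0]
force: [0.4, -0.5, 0.4]
finger_gap: -0.0
```

>>> servo_tool(increments=[{"hand":1,"travel":[-3,0,0],"yaw":0},{"hand":1,"travel":[-3,0,0],"yaw":0},{"hand":1,"travel":[-3,0,0],"yaw":0}])

```text
t: 3.4
tcp_pos: [0.481, 0.2563, 0.0146]
tool_rot: [0.653, 0.757, 0.001, -0.0]
force: [-1.2, 4.2, 1.5]
finger_gap: 0.003
```

>>> servo_tool(increments=[{"hand":1,"travel":[-3,0,0],"yaw":0},{"hand":1,"travel":[-3,0,0],"yaw":0}])

```text
t: 3.6
tcp_pos: [0.4819, 0.2503, 0.0146]
tool_rot: [0.653, 0.757, 0.001, 0.0]
force: [-1.0, 5.7, 2.3]
finger_gap: 0.003
```

```bash
python3 - <<'E'
from h import *
m=manip.sense();print(m["t"],m["tcp_pos"],m["tool_rot"],m["force"],m["finger_gap"])
t=manip.snapshot("top");s=manip.snapshot("side")
crop(t,160,180,300,140,2.6,"t3.png"); crop(s,165,60,200,230,2.6,"s3.png")
E
```

```text
3.6 [0.48187294 0.25032562 0.01457449] [6.52945444e-01 7.57404541e-01 7.80629389e-04 4.64517927e-06] [-0.95248072  5.67289159  2.33195339] 0.003383347671996947
```

View pics/s3.png

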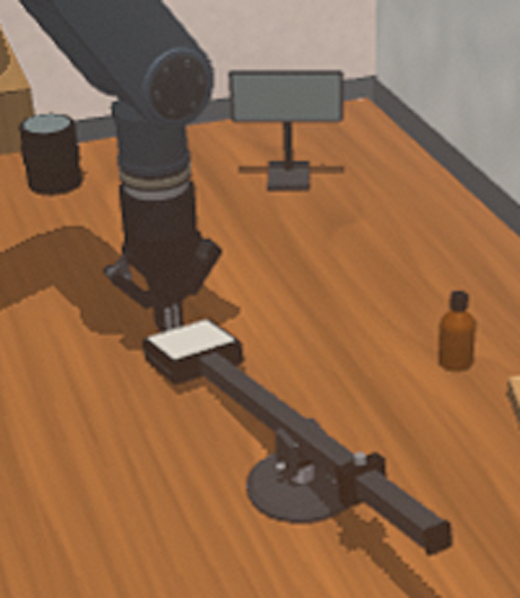

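>>> servo_tool(increments=[{"hand":1,"travel":[-3,0,0],"yaw":0},{"hand":1,"travel":[-3,0,0],"yaw":0},{"hand":1,"travel":[-3,0,0],"yaw":0}])

```text
t: 4.0
tcp_pos: [0.4831, 0.2413, 0.0145]
tool_rot: [0.653, 0.757, 0.001, -0.0]
force: [0.0, 5.3, 3.2]
finger_gap: 0.002
```

>>> servo_tool(increments=[{"hand":1,"travel":[-2,0,0],"yaw":0},{"hand":1,"travel":[-2,0,0],"yaw":0}])

```text
t: 4.2
tcp_pos: [0.4836, 0.2374, 0.0145]
tool_rot: [0.653, 0.757, 0.001, -0.0]
force: [-0.8, 5.1, 2.3]
finger_gap: -0.0
```

```bash
python3 - <<'E'
from h import *
m=manip.sense();print(m["t"],m["tcp_pos"],m["force"])
s=manip.snapshot("side")
crop(s,165,60,200,230,2.6,"s4.png")
E
```

```text
4.2 [0.48363532 0.23735849 0.0145027 ] [-0.80559119  5.07357985  2.30855924]
```

View pics/s4.png

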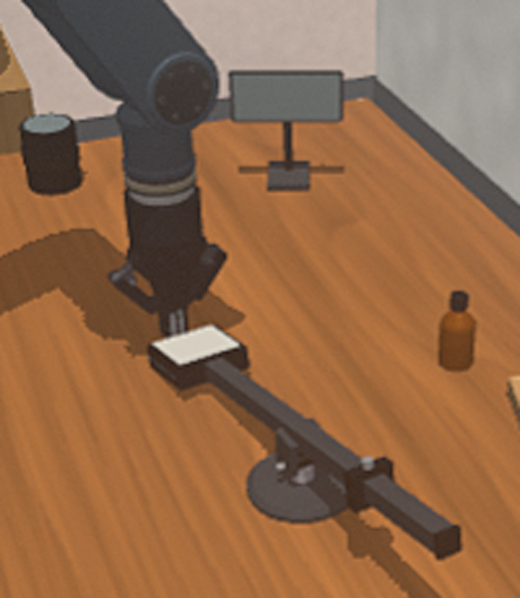

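>>> servo_tool(increments=[{"hand":1,"travel":[3,0,0],"yaw":0},{"hand":1,"travel":[5,0,0],"yaw":0},{"hand":1,"travel":[0,0,0],"yaw":0},{"hand":1,"travel":[0,0,0],"yaw":0}])

```text
t: 4.65
tcp_pos: [0.4821, 0.2446, 0.0141]
tool_rot: [0.653, 0.758, -0.0, -0.0]
force: [-0.3, 0.3, 0.9]
finger_gap: -0.003
```

```bash
python3 - <<'E'
from h import *
m=manip.sense();print(m["t"],m["tcp_pos"],m["force"])
s=manip.snapshot("side")
crop(s,165,60,200,230,2.6,"s5.png")
E
```

```text
4.65 [0.48206894 0.24461343 0.01409844] [-0.3327606   0.31696918  0.91399132]
```

View pics/s5.png

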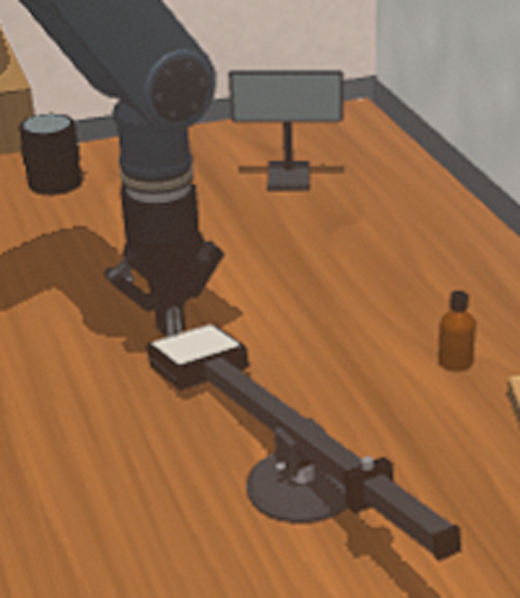

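>>> servo_tool(increments=[{"hand":1,"travel":[-5,0,0],"yaw":0},{"hand":1,"travel":[-3,0,0],"yaw":0},{"hand":1,"travel":[-3,0,0],"yaw":0},{"hand":1,"travel":[-3,0,0],"yaw":0},{"hand":1,"travel":[-2,0,0],"yaw":0},{"hand":1,"travel":[0,0,0],"yaw":0},{"hand":1,"travel":[4,0,0],"yaw":0},{"hand":1,"travel":[4,0,0],"yaw":0},{"hand":1,"travel":[0,0,0],"yaw":0},{"hand":1,"travel":[0,0,0],"yaw":0}])

```text
t: 5.7
tcp_pos: [0.4835, 0.2368, 0.0143]
tool_rot: [0.653, 0.758, -0.0, 0.0]
force: [-0.5, -0.7, 0.4]
finger_gap: 0.0
```

```bash
cat > chk.py <<'E'
from h import *
import sys
m=manip.sense();print(m["t"],m["tcp_pos"],m["force"])
s=manip.snapshot("side")
def white(s,box):
    x0,y0,x1,y1=box;c=s["pixels"][y0:y1,x0:x1].astype(int)
    k=(c.min(2)>175)&((c.max(2)-c.min(2))<40)
    v,u=np.nonzero(k);return u.mean()+x0,v.mean()+y0,k.sum()
print(white(s,(205,150,280,235)))
crop(s,165,60,200,230,2.6,sys.argv[1])
E
python3 chk.py s6.png
```

```text
5.7 [0.48346312 0.23683624 0.01430574] [-0.50271818 -0.65430563  0.40799665]
(np.float64(241.27777777777777), np.float64(193.31623931623932), np.int64(234))
```

View pics/s6.png

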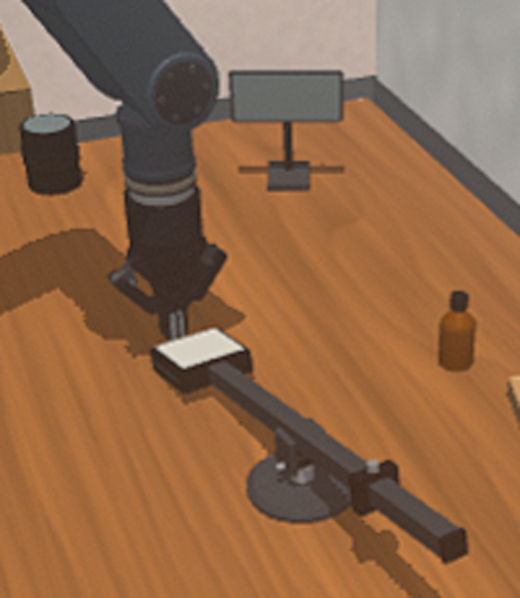

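Still down; the bar has slid about 28 mm in all. Next step.

>>> servo_tool(increments=[{"hand":1,"travel":[-5,0,0],"yaw":0},{"hand":1,"travel":[-3,0,0],"yaw":0},{"hand":1,"travel":[-3,0,0],"yaw":0},{"hand":1,"travel":[-3,0,0],"yaw":0},{"hand":1,"travel":[-2,0,0],"yaw":0},{"hand":1,"travel":[0,0,0],"yaw":0},{"hand":1,"travel":[4,0,0],"yaw":0},{"hand":1,"travel":[4,0,0],"yaw":0},{"hand":1,"travel":[0,0,0],"yaw":0},{"hand":1,"travel":[0,0,0],"yaw":0}])

```text
t: 6.75
tcp_pos: [0.4847, 0.2289, 0.0143]
tool_rot: [0.653, 0.758, -0.0, 0.0]
force: [0.5, -0.5, 0.7]
finger_gap: -0.002
```

```bash
python3 chk.py s7.png
```

```text
6.75 [0.48465097 0.22890017 0.01432071] [ 0.53006397 -0.48471888  0.68763677]
(np.float64(241.87459807073955), np.float64(185.5112540192926), np.int64(311))
```

View pics/s7.png

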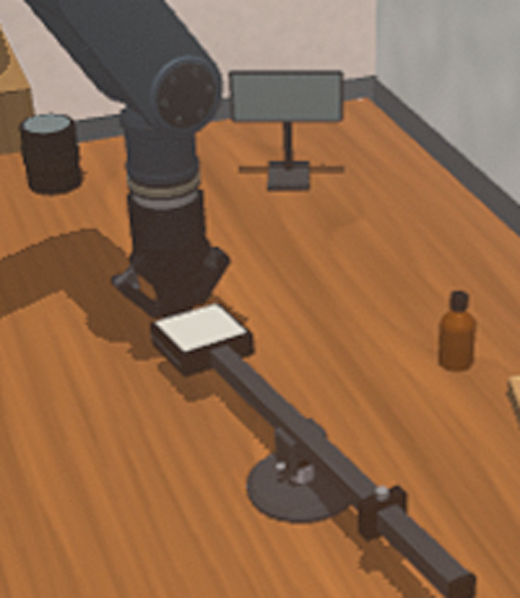

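>>> servo_tool(increments=[{"hand":1,"travel":[10,0,0],"yaw":0},{"hand":1,"travel":[10,0,0],"yaw":0},{"hand":1,"travel":[0,0,0],"yaw":0},{"hand":1,"travel":[0,0,0],"yaw":0},{"hand":1,"travel":[0,0,0],"yaw":0},{"hand":1,"travel":[0,0,0],"yaw":0},{"hand":1,"travel":[0,0,0],"yaw":0},{"hand":1,"travel":[0,0,0],"yaw":0},{"hand":1,"travel":[0,0,0],"yaw":0},{"hand":1,"travel":[0,0,0],"yaw":0},{"hand":1,"travel":[0,0,0],"yaw":0},{"hand":1,"travel":[0,0,0],"yaw":0},{"hand":1,"travel":[0,0,0],"yaw":0},{"hand":1,"travel":[0,0,0],"yaw":0},{"hand":1,"travel":[0,0,0],"yaw":0},{"hand":1,"travel":[0,0,0],"yaw":0},{"hand":1,"travel":[0,0,0],"yaw":0},{"hand":1,"travel":[0,0,0],"yaw":0}])

```text
t: 8.6
tcp_pos: [0.4817, 0.2486, 0.0143]
tool_rot: [0.653, 0.757, -0.0, -0.0]
force: [-1.0, -0.1, 0.3]
finger_gap: 0.004
```

```bash
python3 chk.py s8.png;python3 - <<'E'
from h import *
t=manip.snapshot("top");s=manip.snapshot("side")
crop(t,210,215,270,80,2.9,"t8.png"); crop(s,210,165,150,130,5,"s8b.png")
E
```

```text
8.6 [0.48173042 0.24860401 0.01432231] [-0.99990595 -0.0826271   0.32963088]
(np.float64(241.80060422960725), np.float64(183.40785498489424), np.int64(331))
```

View pics/s8b.png

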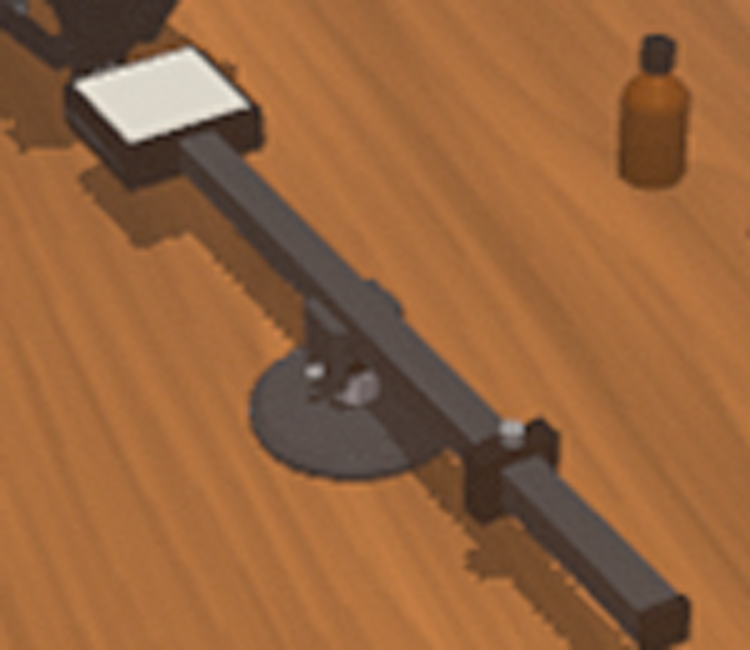

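View pics/t8.png

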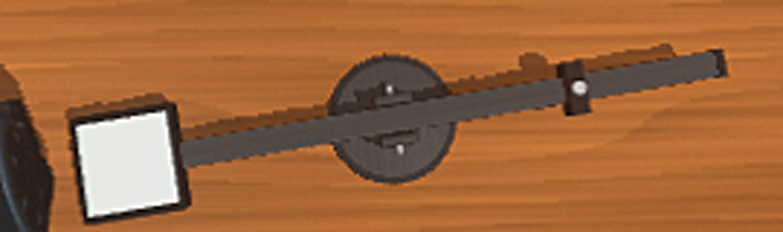

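```bash
cat > m.py <<'E'
from h import *
def rep(t,s,tail,lamp,scr):
    O=np.array([.5244,-.0329,0]);a=np.radians(98.4);u=np.array([np.cos(a),np.sin(a),0]);p=np.array([np.sin(a),-np.cos(a),0])
    P={}
    for n,(x,y) in dict(tail=tail,lamp=lamp,scr=scr).items():
        X,e=tri(t,x,s,y);P[n]=X;print(n,np.round(X,4),"err",round(e,4),"s",round((X-O)@u,4),"lat",round((X-O)@p,4))
    v=P["lamp"]-P["tail"];L=np.linalg.norm(v);print(L,"slope deg",np.degrees(np.arcsin(v[2]/L)),"yaw",np.degrees(np.arctan2(v[1],v[0])))
E
python3 - <<'E'
from m import *
t=manip.snapshot("top");s=manip.snapshot("side")
rep(t,s,((456.6,237.4),(342.2,285.2)),((236.6,273.6),(236,178.2)),((409.7,245.3),(312.4,251)))
E
```

```text
tail [ 0.5613 -0.2747  0.0771] err 0.0024 s -0.2446 lat 0.0012
lamp [0.4898 0.2086 0.0691] err 0.0007 s 0.244 lat 0.001
scr [ 0.5452 -0.1666  0.0877] err 0.0007 s -0.1353 lat 0.001
0.48857937729613465 slope deg -0.9393554061963877 yaw 98.4205927129752
```

>>> servo_tool(increments=[{"hand":1,"travel":[0,0,-16],"yaw":0},{"hand":1,"travel":[0,0,-15],"yaw":0},{"hand":1,"travel":[-10,0,0],"yaw":0},{"hand":1,"travel":[-8,0,0],"yaw":0},{"hand":1,"travel":[-3,0,0],"yaw":0},{"hand":1,"travel":[-2,0,0],"yaw":0},{"hand":1,"travel":[0,0,0],"yaw":0}])

```text
t: 9.55
tcp_pos: [0.4849, 0.2253, 0.0447]
tool_rot: [0.653, 0.757, -0.0, -0.0]
force: [0.4, 1.5, -0.3]
finger_gap: -0.001
```

>>> servo_tool(increments=[{"hand":1,"travel":[-1,0,0],"yaw":0},{"hand":1,"travel":[-1,0,0],"yaw":0}])

```text
t: 9.75
tcp_pos: [0.4853, 0.224, 0.0451]
tool_rot: [0.653, 0.758, -0.0, -0.0]
force: [-0.2, 0.0, -0.3]
finger_gap: 0.002
```

>>> servo_tool(increments=[{"hand":1,"travel":[-1,0,0],"yaw":0},{"hand":1,"travel":[-1,0,0],"yaw":0}])

```text
t: 9.95
tcp_pos: [0.4857, 0.222, 0.0453]
tool_rot: [0.653, 0.757, 0.0, -0.0]
force: [-0.1, 2.1, -0.3]
finger_gap: 0.002
```

>>> servo_tool(increments=[{"hand":1,"travel":[-1,0,0],"yaw":0},{"hand":1,"travel":[-1,0,0],"yaw":0}])

```text
t: 10.15
tcp_pos: [0.486, 0.2204, 0.0454]
tool_rot: [0.653, 0.757, 0.0, -0.0]
force: [-0.9, 2.9, 0.5]
finger_gap: 0.0
```

>>> servo_tool(increments=[{"hand":1,"travel":[-2,0,0],"yaw":0},{"hand":1,"travel":[-2,0,0],"yaw":0},{"hand":1,"travel":[-2,0,0],"yaw":0},{"hand":1,"travel":[-1,0,0],"yaw":0},{"hand":1,"travel":[0,0,0],"yaw":0}])

```text
t: 10.65
tcp_pos: [0.4871, 0.2128, 0.0453]
tool_rot: [0.653, 0.757, -0.0, 0.0]
force: [-0.8, 2.2, 0.2]
finger_gap: -0.001
```

>>> servo_tool(increments=[{"hand":1,"travel":[4,0,0],"yaw":0},{"hand":1,"travel":[10,0,0],"yaw":0},{"hand":1,"travel":[10,0,0],"yaw":0},{"hand":1,"travel":[10,0,0],"yaw":0},{"hand":1,"travel":[0,0,0],"yaw":0},{"hand":1,"travel":[0,0,0],"yaw":0},{"hand":1,"travel":[0,0,0],"yaw":0},{"hand":1,"travel":[0,0,0],"yaw":0},{"hand":1,"travel":[0,0,0],"yaw":0},{"hand":1,"travel":[0,0,0],"yaw":0},{"hand":1,"travel":[0,0,0],"yaw":0},{"hand":1,"travel":[0,0,0],"yaw":0},{"hand":1,"travel":[0,0,0],"yaw":0},{"hand":1,"travel":[0,0,0],"yaw":0},{"hand":1,"travel":[0,0,0],"yaw":0},{"hand":1,"travel":[0,0,0],"yaw":0},{"hand":1,"travel":[0,0,0],"yaw":0},{"hand":1,"travel":[0,0,0],"yaw":0},{"hand":1,"travel":[0,0,0],"yaw":0}])

```text
t: 12.55
tcp_pos: [0.482, 0.2467, 0.0453]
tool_rot: [0.653, 0.757, 0.0, 0.0]
force: [-0.7, -0.2, 0.5]
finger_gap: -0.001
```

```bash
python3 - <<'E'
from h import *
print(manip.sense()["tcp_pos"])
t=manip.snapshot("top");s=manip.snapshot("side")
crop(t,210,215,270,80,2.9,"t9.png"); crop(s,210,165,150,130,5,"s9b.png")
E
```

```text
[0.48204861 0.24665377 0.04531677]
```

View pics/s9b.png

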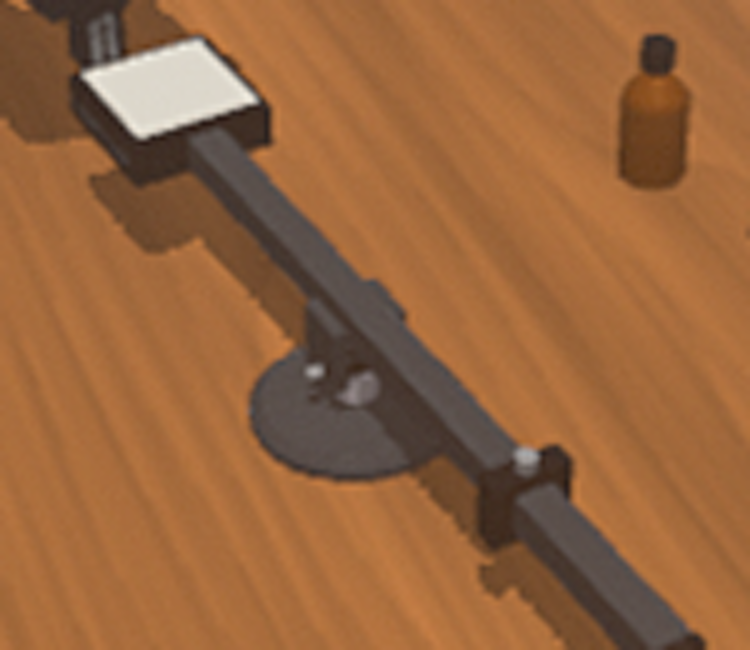

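View pics/t9.png

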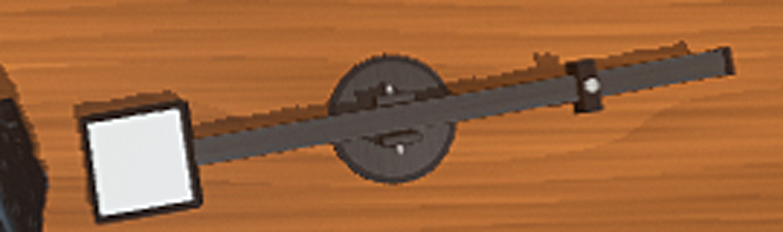

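```bash
python3 - <<'E'
from h import *
t=manip.snapshot("top");s=manip.snapshot("side")
a=s["pixels"][170:300,220:360];
A=cv2.resize(s["pixels"][265:315,310:370],None,fx=8,fy=8,interpolation=cv2.INTER_CUBIC)
B=cv2.resize(s["pixels"][165:200,215:275],None,fx=8,fy=8,interpolation=cv2.INTER_CUBIC)
cv2.imwrite("pics/c9.png",cv2.vconcat([A[:300],B]))
E
```

```text
(no output)
```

View pics/c9.png

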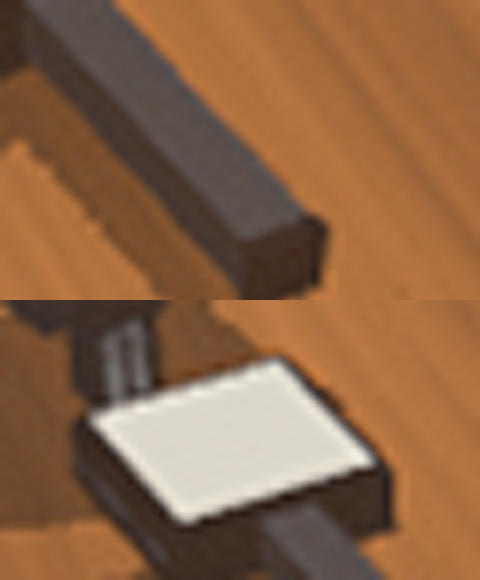

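```bash
python3 - <<'E'
from m import *
t=manip.snapshot("top");s=manip.snapshot("side")
rep(t,s,((459.3,236),(344.4,292.9)),((239.7,273.6),(236.6,174.8)),((413.8,244),(314.8,256.2)))
E
```

```text
tail [ 0.5634 -0.2848  0.0646] err 0.0005 s -0.2549 lat 0.0018
lamp [0.4901 0.1991 0.085 ] err 0.0014 s 0.2345 lat -0.0001
scr [ 0.5471 -0.177   0.0809] err 0.001 s -0.1459 lat 0.0014
0.4898154109778365 slope deg 2.378081923893633 yaw 98.61774220002394
```

>>> servo_tool(increments=[{"hand":1,"travel":[5,0,-40],"yaw":0},{"hand":1,"travel":[0,0,-45],"yaw":0},{"hand":1,"travel":[0,0,-45],"yaw":0},{"hand":1,"travel":[-30,0,-20],"yaw":0},{"hand":1,"travel":[-43,0,0],"yaw":0},{"hand":1,"travel":[-43,0,0],"yaw":0},{"hand":1,"travel":[-43,0,0],"yaw":0},{"hand":1,"travel":[-43,0,0],"yaw":0},{"hand":1,"travel":[-43,0,0],"yaw":0},{"hand":1,"travel":[-43,0,0],"yaw":0},{"hand":1,"travel":[-43,0,0],"yaw":0},{"hand":1,"travel":[-43,0,0],"yaw":0},{"hand":1,"travel":[-43,0,0],"yaw":0},{"hand":1,"travel":[-43,0,0],"yaw":0},{"hand":1,"travel":[-43,0,0],"yaw":0},{"hand":1,"travel":[-43,0,0],"yaw":0},{"hand":1,"travel":[-42,0,0],"yaw":0},{"hand":1,"travel":[0,0,0],"yaw":0},{"hand":1,"travel":[0,0,0],"yaw":0}])

```text
t: 14.75
tcp_pos: [0.5674, -0.3306, 0.1947]
tool_rot: [0.654, 0.757, 0.0, -0.001]
force: [-0.1, 0.3, -0.0]
finger_gap: 0.005
```

```bash
python3 - <<'E'
from h import *
m=manip.sense();print(m["t"],m["tcp_pos"],m["tool_rot"],m["q"])
t=manip.snapshot("top");s=manip.snapshot("side")
crop(t,200,180,320,120,2.5,"t10.png"); crop(s,200,100,240,230,2.6,"s10.png")
E
```

```text
14.75 [ 0.56735808 -0.33063626  0.19468819] [ 6.53685563e-01  7.56765925e-01  1.84502439e-04 -6.96496857e-04] [-6.97678819e-01  6.10478508e-01  1.38257206e+00  4.26774946e-04
  1.14992951e+00 -8.43760522e-01]
```

View pics/s10.png

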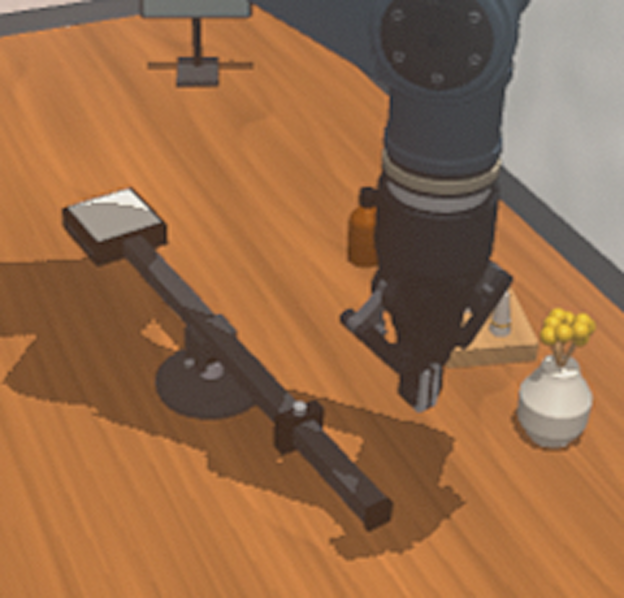

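>>> servo_tool(increments=[{"hand":1,"travel":[0,0,40],"yaw":0},{"hand":1,"travel":[0,0,40],"yaw":0},{"hand":1,"travel":[0,0,40],"yaw":0},{"hand":1,"travel":[0,0,35],"yaw":0},{"hand":1,"travel":[10,0,0],"yaw":0},{"hand":1,"travel":[8,0,0],"yaw":0},{"hand":1,"travel":[5,0,0],"yaw":0},{"hand":1,"travel":[3,0,0],"yaw":0},{"hand":1,"travel":[0,0,0],"yaw":0}])

```text
t: 15.75
tcp_pos: [0.5651, -0.3041, 0.0425]
tool_rot: [0.653, 0.758, 0.0, 0.002]
force: [-0.0, 0.2, -0.5]
finger_gap: 0.001
```

>>> servo_tool(increments=[{"hand":1,"travel":[1,0,0],"yaw":0},{"hand":1,"travel":[1,0,0],"yaw":0}])

```text
t: 15.95
tcp_pos: [0.5642, -0.3028, 0.0411]
tool_rot: [0.653, 0.757, 0.0, 0.001]
force: [0.8, 0.1, 0.4]
finger_gap: 0.001
```

>>> servo_tool(increments=[{"hand":1,"travel":[1,0,0],"yaw":0},{"hand":1,"travel":[1,0,0],"yaw":0}])

```text
t: 16.15
tcp_pos: [0.5635, -0.3005, 0.0403]
tool_rot: [0.653, 0.757, 0.0, -0.0]
force: [0.3, 0.1, -0.3]
finger_gap: -0.004
```

>>> servo_tool(increments=[{"hand":1,"travel":[1,0,0],"yaw":0},{"hand":1,"travel":[0,0,0],"yaw":0}])

```text
t: 16.35
tcp_pos: [0.5635, -0.2996, 0.0403]
tool_rot: [0.653, 0.757, -0.0, 0.0]
force: [-0.3, -0.5, -0.2]
finger_gap: -0.001
```

```bash
python3 - <<'E'
from h import *
m=manip.sense();print(m["t"],m["tcp_pos"],m["force"])
t=manip.snapshot("top");s=manip.snapshot("side")
crop(t,370,200,120,90,6,"t11.png"); crop(s,200,150,180,160,4,"s11.png")
E
```

```text
16.35 [ 0.5635027  -0.29959352  0.04028764] [-0.34739337 -0.48761885 -0.21065112]
```

View pics/s11.png

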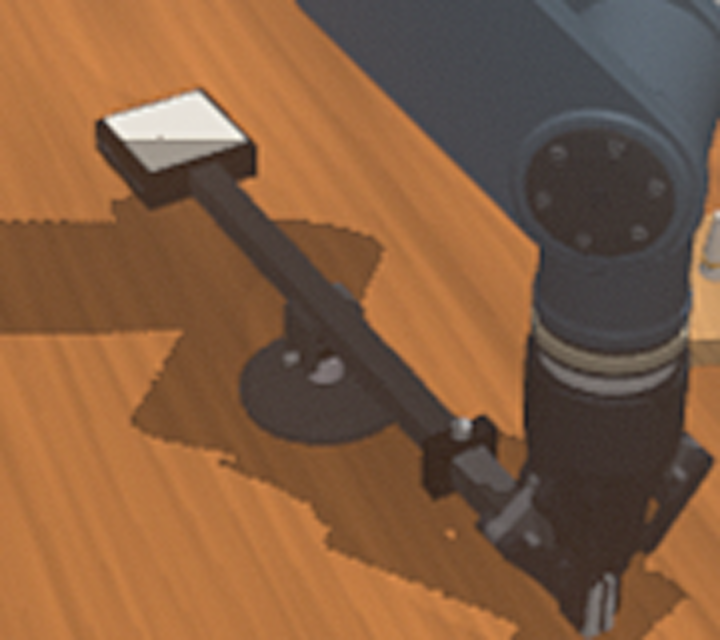

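>>> servo_tool(increments=[{"hand":1,"travel":[1,0,0],"yaw":0},{"hand":1,"travel":[0,0,0],"yaw":0}])

```text
t: 16.65
tcp_pos: [0.5637, -0.2991, 0.0405]
tool_rot: [0.653, 0.757, -0.0, 0.001]
force: [1.0, -2.6, 0.3]
finger_gap: 0.0
```

>>> servo_tool(increments=[{"hand":1,"travel":[1,0,0],"yaw":0},{"hand":1,"travel":[0,0,0],"yaw":0}])

```text
t: 16.85
tcp_pos: [0.5634, -0.2978, 0.0405]
tool_rot: [0.653, 0.757, -0.0, 0.001]
force: [0.9, -3.4, 0.4]
finger_gap: -0.002
```

>>> servo_tool(increments=[{"hand":1,"travel":[1,0,0],"yaw":0},{"hand":1,"travel":[0,0,0],"yaw":0}])

```text
t: 17.05
tcp_pos: [0.563, -0.2964, 0.0404]
tool_rot: [0.653, 0.757, -0.0, 0.0]
force: [1.4, -2.4, -0.1]
finger_gap: 0.002
```

>>> servo_tool(increments=[{"hand":1,"travel":[1,0,0],"yaw":0},{"hand":1,"travel":[0,0,0],"yaw":0},{"hand":1,"travel":[-4,0,0],"yaw":0},{"hand":1,"travel":[-15,0,0],"yaw":0},{"hand":1,"travel":[-25,0,0],"yaw":0},{"hand":1,"travel":[-40,0,0],"yaw":0},{"hand":1,"travel":[0,0,0],"yaw":0},{"hand":1,"travel":[0,0,0],"yaw":0},{"hand":1,"travel":[0,0,0],"yaw":0},{"hand":1,"travel":[0,0,0],"yaw":0},{"hand":1,"travel":[0,0,0],"yaw":0},{"hand":1,"travel":[0,0,0],"yaw":0},{"hand":1,"travel":[0,0,0],"yaw":0},{"hand":1,"travel":[0,0,0],"yaw":0},{"hand":1,"travel":[0,0,0],"yaw":0},{"hand":1,"travel":[0,0,0],"yaw":0},{"hand":1,"travel":[0,0,0],"yaw":0},{"hand":1,"travel":[0,0,0],"yaw":0},{"hand":1,"travel":[0,0,0],"yaw":0}])

```text
t: 18.95
tcp_pos: [0.5752, -0.3785, 0.0403]
tool_rot: [0.653, 0.757, -0.0, -0.0]
force: [-0.6, 0.6, -0.0]
finger_gap: -0.001
```

```bash
cat > v.py <<'E'
from h import *
import sys
n=sys.argv[1]
m=manip.sense();print(m["t"],m["tcp_pos"],m["force"])
t=manip.snapshot("top");s=manip.snapshot("side")
r=lambda s,x,y,w,h:cv2.resize(s["pixels"][y:y+h,x:x+w],None,fx=6,fy=6,interpolation=cv2.INTER_CUBIC)
cv2.imwrite(f"pics/{n}.png",cv2.vconcat([cv2.hconcat([r(s,215,160,60,45),r(s,300,260,60,45)]),cv2.hconcat([r(t,215,245,60,45),r(t,410,215,60,45)])]))
crop(t,210,215,270,80,2.9,n+"t.png"); crop(s,210,150,170,160,3.7,n+"s.png")
E
python3 v.py v12
```

```text
18.95 [ 0.57519678 -0.37847977  0.04031111] [-0.55358251  0.58121591 -0.02855585]
```

View pics/v12.png

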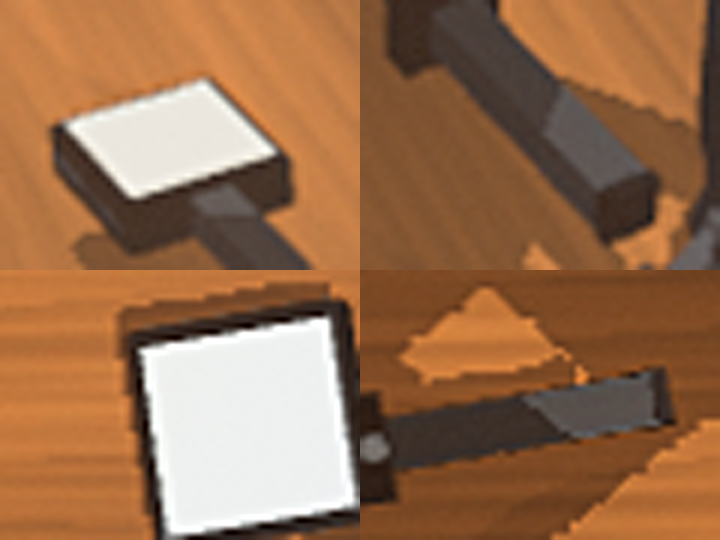

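View pics/v12s.png

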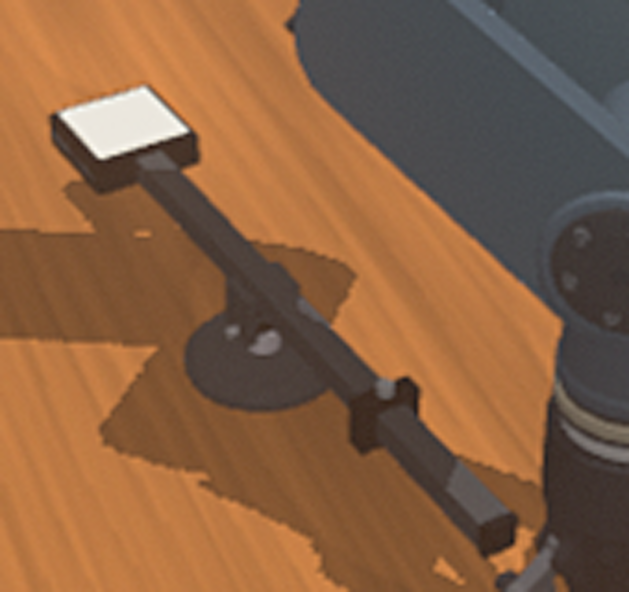

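View pics/v12t.png

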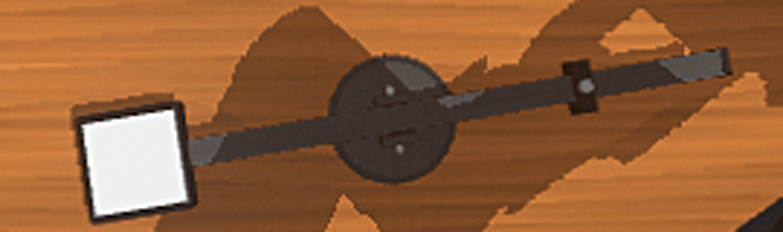

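```bash
python3 - <<'E'
from m import *
t=manip.snapshot("top");s=manip.snapshot("side")
rep(t,s,((458.6,235.9),(344.1,291.6)),((238.9,273.2),(236.2,176.6)),((411.7,244.3),(313.7,254.5)))
E
```

```text
tail [ 0.5636 -0.2827  0.0662] err 0.0004 s -0.2529 lat 0.0023
lamp [0.49   0.2023 0.0775] err 0.0026 s 0.2377 lat 0.0004
scr [ 0.5466 -0.1721  0.082 ] err 0.0008 s -0.141 lat 0.0017
0.49071460982082427 slope deg 1.3251964457157095 yaw 98.6285898166751
```

>>> servo_tool(increments=[{"hand":0.66,"travel":[0,0,-40],"yaw":0},{"hand":0.66,"travel":[0,0,-40],"yaw":0},{"hand":0.66,"travel":[0,0,-30],"yaw":0},{"hand":0.66,"travel":[35,1.5,0],"yaw":0},{"hand":0.66,"travel":[35,0,0],"yaw":0},{"hand":0.66,"travel":[35,0,0],"yaw":0},{"hand":0.66,"travel":[35,0,0],"yaw":0},{"hand":0.66,"travel":[35,0,0],"yaw":0},{"hand":0.66,"travel":[0,0,20],"yaw":0},{"hand":0.66,"travel":[0,0,12],"yaw":0},{"hand":0.66,"travel":[0,0,0],"yaw":0},{"hand":0.66,"travel":[0,0,0],"yaw":0}])

```text
t: 20.35
tcp_pos: [0.5511, -0.206, 0.1181]
tool_rot: [0.653, 0.757, -0.0, -0.0]
force: [-0.2, 0.7, 0.2]
finger_gap: 0.341
```

```bash
python3 - <<'E'
from h import *
m=manip.sense();print(m["t"],m["tcp_pos"],m["force"],m["finger_gap"])
O=np.array([.5244,-.0329,0]);a=np.radians(98.4);d=m["tcp_pos"]-O
print("s",d@[np.cos(a),np.sin(a),0],"lat",d@[np.sin(a),-np.cos(a),0])
t=manip.snapshot("top");s=manip.snapshot("side")
crop(t,370,200,120,90,6,"t13.png"); crop(s,280,190,100,110,5.4,"s13.png")
E
```

```text
20.35 [ 0.55108828 -0.20600995  0.11809037] [-0.17108845  0.73895869  0.2066642 ] 0.34123298217479897
s -0.1751515895220548 lat 0.0011135539695371123
```

View pics/s13.png

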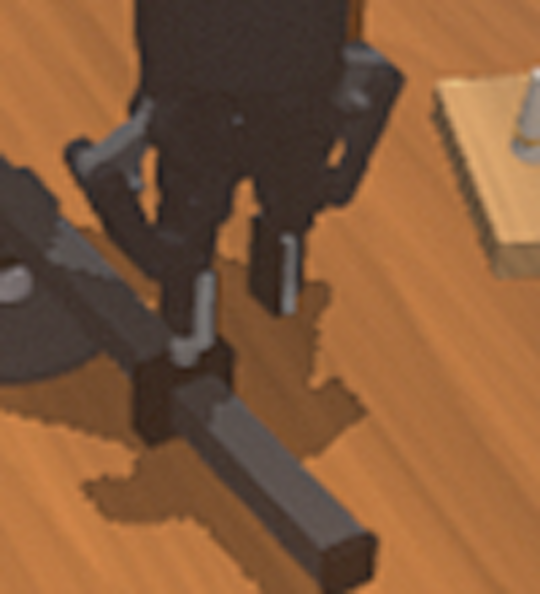

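View pics/t13.png

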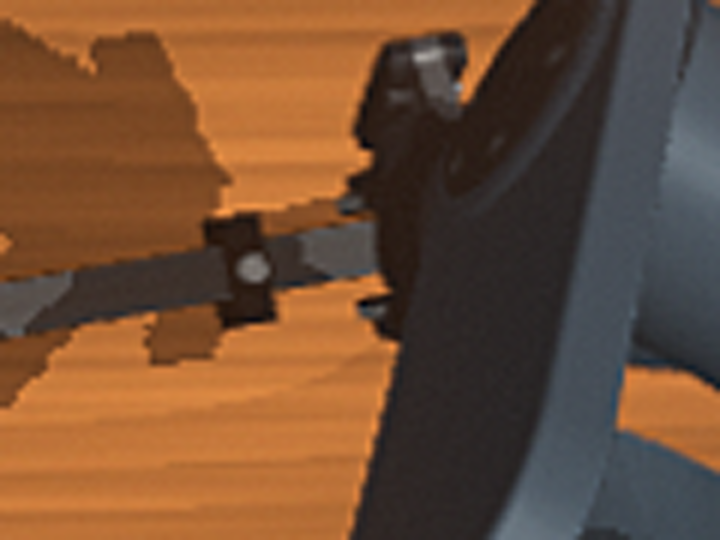

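```bash
python3 - <<'E'
from h import *
t=manip.snapshot("top");s=manip.snapshot("side");m=manip.sense()
a=np.radians(98.6);u=np.array([np.cos(a),np.sin(a),0]);p=np.array([np.sin(a),-np.cos(a),0])
T=m["tcp_pos"]
pts=[T+u*.011+p*d+np.array([0,0,z]) for d in(-.0145,0,.0145) for z in (0.004,)]
print("pred tip front in t crop",(proj(t,pts)-[370,200]+.42)*6)
print("pred tip in s crop",(proj(s,pts)-[280,190]+.42)*5.4)
# bar line: t crop points at top face centre near x=290 and 330, z .067
for q in((245,268),(330,252)): 
    X=onz(t,(q[0]/6-.42+370,q[1]/6-.42+200),.068);O=np.array([.5244,-.0329,.068]);a2=np.radians(98.4);print((X-O)@[np.cos(a2),np.sin(a2),0],(X-O)@[np.sin(a2),-np.cos(a2),0])
E
```

```text
pred tip front in t crop [[353.60225177 297.83022438]
 [345.48400824 256.31004569]
 [337.36904437 214.93378522]]
pred tip in s crop [[186.92579254 314.83959889]
 [219.10544589 302.01551551]
 [250.86651977 289.35727694]]
-0.14170591501190097 0.002393466359264116
-0.17405467906760624 0.00292255836865523
```

>>> servo_tool(increments=[{"hand":0.66,"travel":[0,1.5,20],"yaw":0},{"hand":0.66,"travel":[0,0,15],"yaw":0},{"hand":0.66,"travel":[0,0,10],"yaw":0},{"hand":0.66,"travel":[0,0,5],"yaw":0},{"hand":0.66,"travel":[0,0,0],"yaw":0}])

```text
t: 21.05
tcp_pos: [0.5521, -0.205, 0.0679]
tool_rot: [0.653, 0.757, -0.0, -0.0]
force: [-0.4, 0.1, 0.5]
finger_gap: 0.34
```

```bash
python3 - <<'E'
from h import *
m=manip.sense();print(m["t"],m["tcp_pos"],m["force"],m["finger_gap"])
t=manip.snapshot("top");s=manip.snapshot("side")
crop(t,370,200,120,90,6,"t14.png"); crop(s,280,190,100,110,5.4,"s14.png")
E
```

```text
21.05 [ 0.55214873 -0.20497545  0.06788228] [-0.3708861   0.14443079  0.51246368] 0.3404133580795269
```

View pics/s14.png

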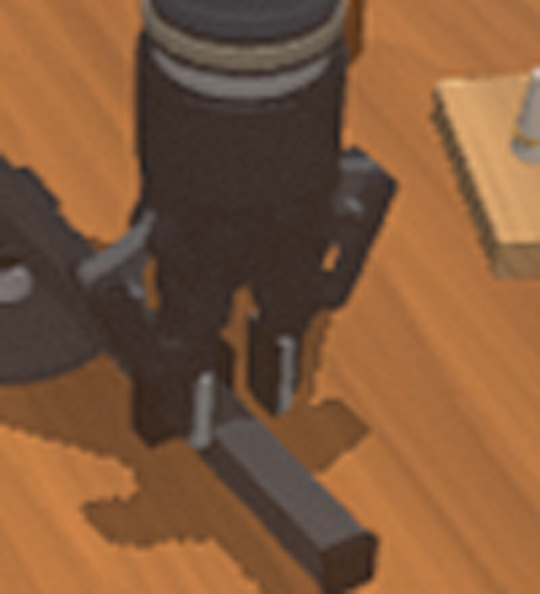

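View pics/t14.png

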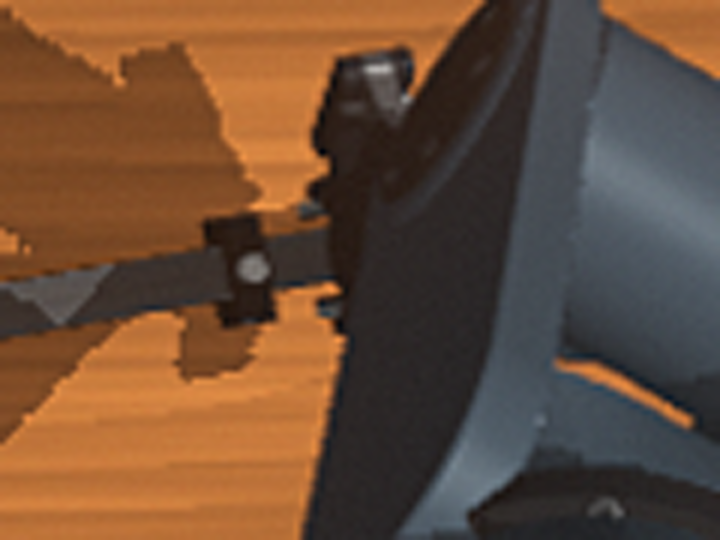

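>>> servo_tool(increments=[{"hand":0.66,"travel":[0,0,8],"yaw":0},{"hand":0.66,"travel":[0,0,8],"yaw":0},{"hand":0.66,"travel":[0,0,8],"yaw":0},{"hand":0.66,"travel":[0,0,0],"yaw":0}])

```text
t: 21.55
tcp_pos: [0.5514, -0.2044, 0.0428]
tool_rot: [0.653, 0.757, -0.0, -0.001]
force: [0.0, -0.5, 0.3]
finger_gap: 0.34
```

>>> servo_tool(increments=[{"hand":0.66,"travel":[4,0,0],"yaw":0},{"hand":0.66,"travel":[4,0,0],"yaw":0},{"hand":0.66,"travel":[4,0,0],"yaw":0},{"hand":0.66,"travel":[4,0,0],"yaw":0},{"hand":0.66,"travel":[4,0,0],"yaw":0}])

```text
t: 22.05
tcp_pos: [0.5496, -0.1849, 0.0446]
tool_rot: [0.653, 0.758, -0.0, 0.0]
force: [-0.3, -0.9, 0.0]
finger_gap: 0.344
```

```bash
python3 - <<'E'
from h import *
m=manip.sense();print(m["t"],m["tcp_pos"],m["force"],m["finger_gap"])
t=manip.snapshot("top");s=manip.snapshot("side")
crop(t,300,190,160,100,5,"t15.png"); crop(s,200,150,170,160,3.7,"s15.png")
E
```

```text
22.05 [ 0.54959761 -0.18493537  0.04462192] [-0.25384212 -0.86799765  0.00195046] 0.3439547650528031
```

View pics/s15.png

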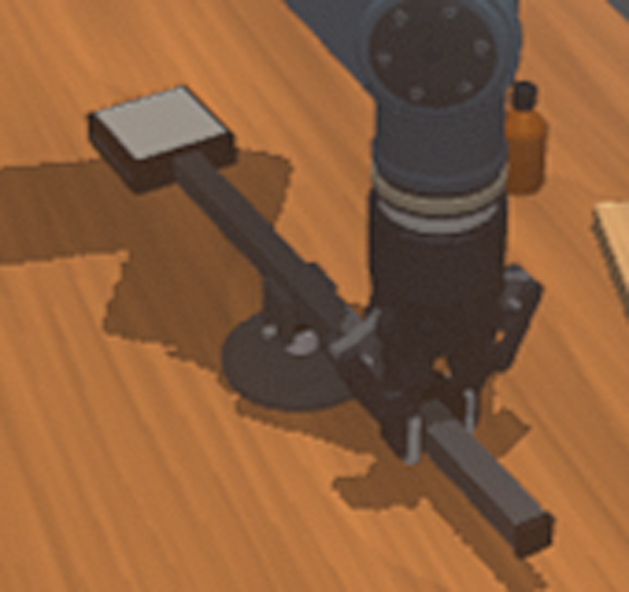

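View pics/t15.png

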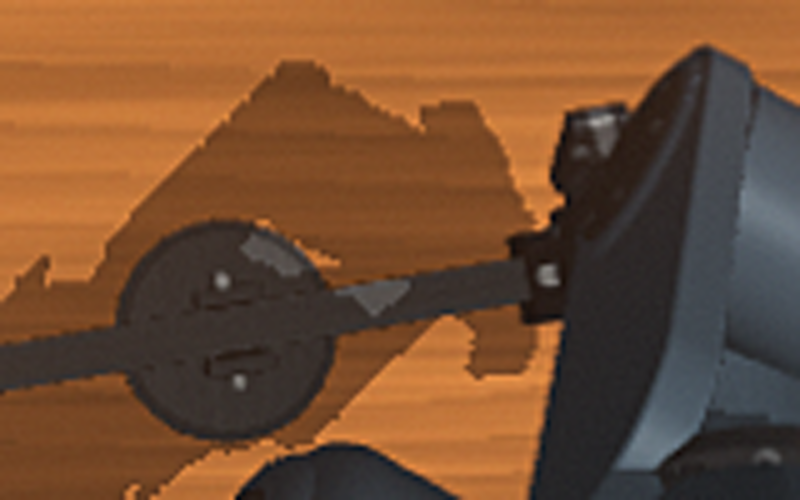

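>>> servo_tool(increments=[{"hand":0.66,"travel":[4,0,0],"yaw":0},{"hand":0.66,"travel":[4,0,0],"yaw":0},{"hand":0.66,"travel":[4,0,0],"yaw":0},{"hand":0.66,"travel":[4,0,0],"yaw":0},{"hand":0.66,"travel":[4,0,0],"yaw":0},{"hand":0.66,"travel":[4,0,0],"yaw":0},{"hand":0.66,"travel":[4,0,0],"yaw":0},{"hand":0.66,"travel":[4,0,0],"yaw":0},{"hand":0.66,"travel":[4,0,0],"yaw":0},{"hand":0.66,"travel":[4,0,0],"yaw":0}])

```text
t: 23.15
tcp_pos: [0.5435, -0.1452, 0.0443]
tool_rot: [0.653, 0.757, -0.0, -0.0]
force: [0.1, 0.1, 0.4]
finger_gap: 0.341
```

```bash
python3 v.py v16
```

```text
23.15 [ 0.54347154 -0.1452279   0.04432291] [0.11056128 0.07874937 0.36229604]
```

View pics/v16s.png

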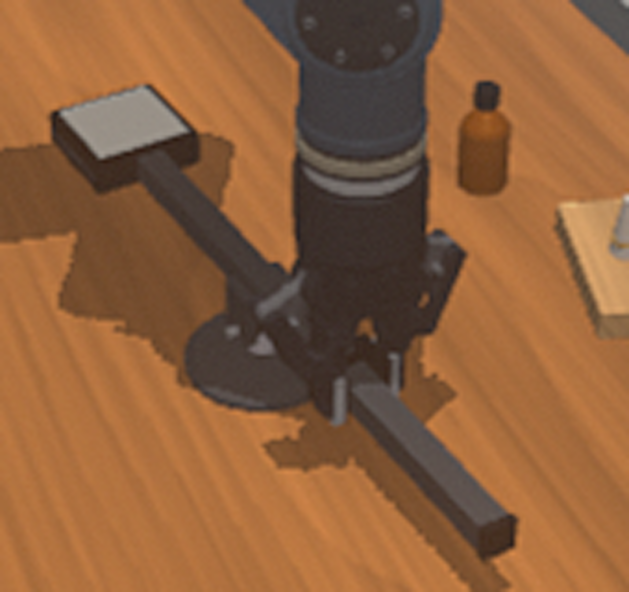

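View pics/v16t.png

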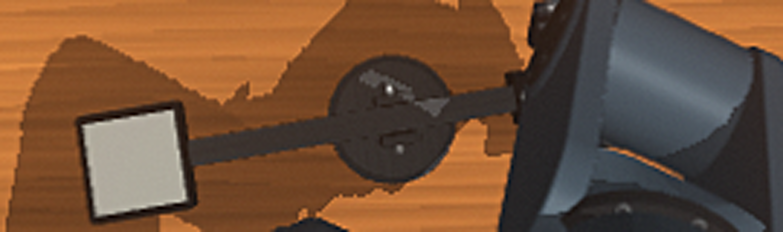

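>>> servo_tool(increments=[{"hand":0.66,"travel":[4,0,0],"yaw":0},{"hand":0.66,"travel":[4,0,0],"yaw":0},{"hand":0.66,"travel":[4,0,0],"yaw":0},{"hand":0.66,"travel":[4,0,0],"yaw":0},{"hand":0.66,"travel":[4,0,0],"yaw":0},{"hand":0.66,"travel":[4,0,0],"yaw":0},{"hand":0.66,"travel":[4,0,0],"yaw":0},{"hand":0.66,"travel":[4,0,0],"yaw":0},{"hand":0.66,"travel":[4,0,0],"yaw":0},{"hand":0.66,"travel":[4,0,0],"yaw":0},{"hand":0.66,"travel":[4,0,0],"yaw":0},{"hand":0.66,"travel":[4,0,0],"yaw":0},{"hand":0.66,"travel":[4,0,0],"yaw":0},{"hand":0.66,"travel":[4,0,0],"yaw":0},{"hand":0.66,"travel":[0,0,0],"yaw":0}])

```text
t: 24.75
tcp_pos: [0.5349, -0.0895, 0.0443]
tool_rot: [0.653, 0.758, -0.0, -0.0]
force: [0.1, 0.4, 0.9]
finger_gap: 0.341
```

```bash
python3 v.py v17; python3 - <<'E'
from h import *
s=manip.snapshot("side");t=manip.snapshot("top")
crop(s,255,215,80,70,7,"s17.png")
E
```

```text
24.75 [ 0.53493519 -0.08946736  0.04425765] [0.11392843 0.36192296 0.86368889]
```

View pics/s17.png

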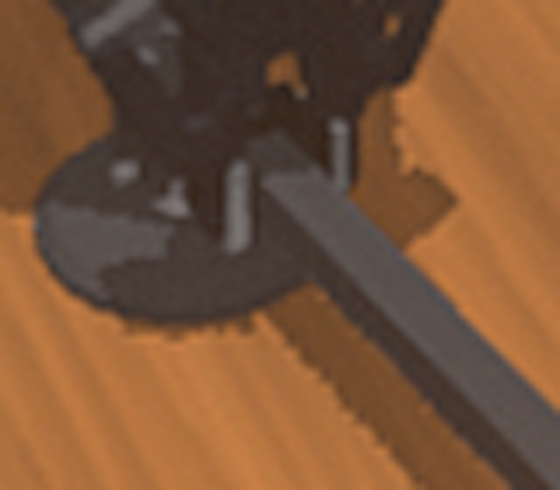

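View pics/v17t.png

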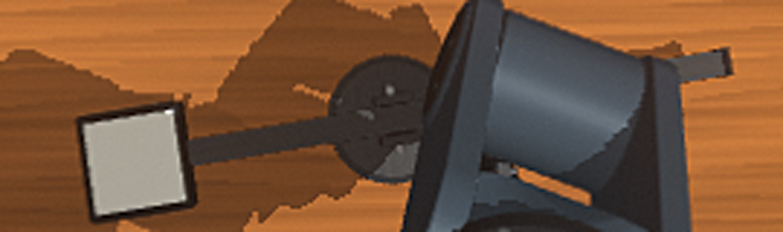

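View pics/v17s.png

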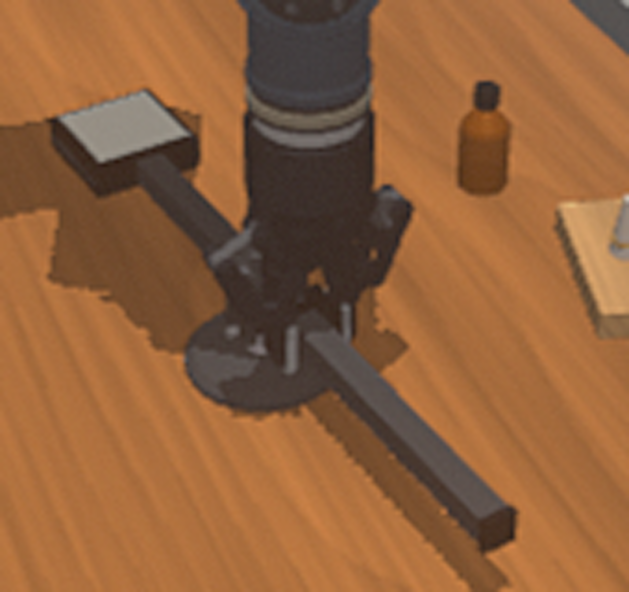

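>>> servo_tool(increments=[{"hand":0.66,"travel":[3,0,0],"yaw":0},{"hand":0.66,"travel":[3,0,0],"yaw":0},{"hand":0.66,"travel":[2,0,0],"yaw":0},{"hand":0.66,"travel":[2,0,0],"yaw":0},{"hand":0.66,"travel":[0,0,0],"yaw":0}])

```text
t: 25.45
tcp_pos: [0.5337, -0.0799, 0.0443]
tool_rot: [0.653, 0.758, -0.0, -0.0]
force: [0.2, 0.8, 0.3]
finger_gap: 0.341
```

>>> servo_tool(increments=[{"hand":0.66,"travel":[1,0,0],"yaw":0},{"hand":0.66,"travel":[1,0,0],"yaw":0}])

```text
t: 25.65
tcp_pos: [0.5334, -0.0783, 0.0443]
tool_rot: [0.653, 0.757, -0.0, -0.0]
force: [0.6, -0.3, 0.9]
finger_gap: 0.339
```

>>> servo_tool(increments=[{"hand":0.66,"travel":[1,0,0],"yaw":0},{"hand":0.66,"travel":[0,0,0],"yaw":0}])

```text
t: 25.85
tcp_pos: [0.5332, -0.0772, 0.0443]
tool_rot: [0.653, 0.757, -0.0, -0.0]
force: [-0.3, 0.3, -1.5]
finger_gap: 0.337
```

>>> servo_tool(increments=[{"hand":0.66,"travel":[1,0,0],"yaw":0},{"hand":0.66,"travel":[0,0,0],"yaw":0}])

```text
t: 26.05
tcp_pos: [0.5331, -0.0762, 0.0443]
tool_rot: [0.653, 0.757, -0.0, -0.0]
force: [-0.3, -0.2, 0.2]
finger_gap: 0.338
```

>>> servo_tool(increments=[{"hand":0.66,"travel":[1,0,0],"yaw":0},{"hand":0.66,"travel":[0,0,0],"yaw":0}])

```text
t: 26.25
tcp_pos: [0.533, -0.0752, 0.0443]
tool_rot: [0.653, 0.757, -0.0, -0.0]
force: [-0.9, -0.4, -0.2]
finger_gap: 0.339
```

>>> servo_tool(increments=[{"hand":0.66,"travel":[1,0,0],"yaw":0},{"hand":0.66,"travel":[0,0,0],"yaw":0}])

```text
t: 26.45
tcp_pos: [0.5329, -0.0743, 0.0443]
tool_rot: [0.653, 0.757, 0.0, -0.0]
force: [-0.4, -0.0, -0.2]
finger_gap: 0.339
```

>>> servo_tool(increments=[{"hand":0.66,"travel":[0.7,0,0],"yaw":0},{"hand":0.66,"travel":[0,0,0],"yaw":0}])

```text
t: 26.65
tcp_pos: [0.5328, -0.0736, 0.0443]
tool_rot: [0.653, 0.757, 0.0, -0.0]
force: [0.7, -0.2, -0.3]
finger_gap: 0.338
```

>>> servo_tool(increments=[{"hand":0.66,"travel":[0.7,0,0],"yaw":0},{"hand":0.66,"travel":[0,0,0],"yaw":0}])

```text
t: 26.85
tcp_pos: [0.5327, -0.0729, 0.0443]
tool_rot: [0.653, 0.757, 0.0, 0.0]
force: [-0.2, -0.8, 0.2]
finger_gap: 0.341
```

>>> servo_tool(increments=[{"hand":0.66,"travel":[0.7,0,0],"yaw":0},{"hand":0.66,"travel":[0,0,0],"yaw":0}])

```text
t: 27.05
tcp_pos: [0.5325, -0.0722, 0.0443]
tool_rot: [0.653, 0.757, -0.0, -0.0]
force: [0.0, -0.7, 0.1]
finger_gap: 0.341
```

>>> servo_tool(increments=[{"hand":0.66,"travel":[0.7,0,0],"yaw":0},{"hand":0.66,"travel":[0,0,0],"yaw":0}])

```text
t: 27.25
tcp_pos: [0.5325, -0.0715, 0.0443]
tool_rot: [0.653, 0.757, 0.0, 0.0]
force: [-0.6, -1.1, -0.8]
finger_gap: 0.336
```

```bash
python3 v.py v18; python3 - <<'E'
from h import *
s=manip.snapshot("side");t=manip.snapshot("top")
crop(s,255,215,80,70,7,"s18.png")
E
```

```text
27.25 [ 0.53248481 -0.07153393  0.04433877] [-0.61193543 -1.05603566 -0.76930372]
```

View pics/s18.png

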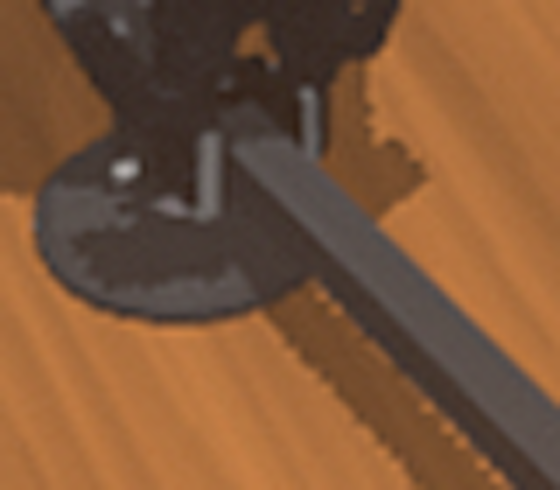

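View pics/v18t.png

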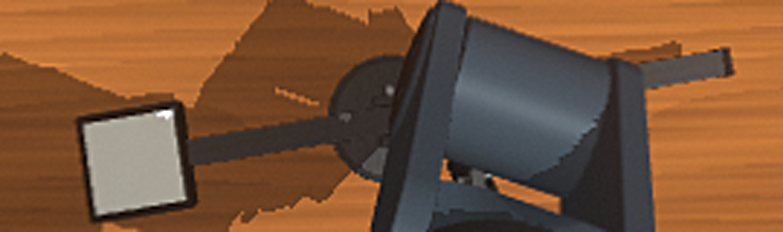

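>>> servo_tool(increments=[{"hand":0.66,"travel":[0.5,0,0],"yaw":0},{"hand":0.66,"travel":[0,0,0],"yaw":0}])

```text
t: 27.65
tcp_pos: [0.5324, -0.0711, 0.0443]
tool_rot: [0.653, 0.757, -0.0, 0.0]
force: [0.0, -0.2, -0.4]
finger_gap: 0.341
```

>>> servo_tool(increments=[{"hand":0.66,"travel":[0.5,0,0],"yaw":0},{"hand":0.66,"travel":[0,0,0],"yaw":0}])

```text
t: 27.85
tcp_pos: [0.5323, -0.0706, 0.0443]
tool_rot: [0.653, 0.757, -0.0, -0.0]
force: [1.0, 0.2, 0.9]
finger_gap: 0.342
```

>>> servo_tool(increments=[{"hand":0.66,"travel":[0.5,0,0],"yaw":0},{"hand":0.66,"travel":[0,0,0],"yaw":0}])

```text
t: 28.05
tcp_pos: [0.5323, -0.0702, 0.0443]
tool_rot: [0.653, 0.757, -0.0, 0.0]
force: [-0.6, -1.2, -0.1]
finger_gap: 0.345
```

>>> servo_tool(increments=[{"hand":0.66,"travel":[0.5,0,0],"yaw":0},{"hand":0.66,"travel":[0,0,0],"yaw":0}])

```text
t: 28.25
tcp_pos: [0.5323, -0.07, 0.0444]
tool_rot: [0.653, 0.758, -0.0, 0.0]
force: [-0.7, -2.8, -0.1]
finger_gap: 0.343
```

>>> servo_tool(increments=[{"hand":0.66,"travel":[0.5,0,0],"yaw":0},{"hand":0.66,"travel":[0,0,0],"yaw":0}])

```text
t: 28.45
tcp_pos: [0.5323, -0.0699, 0.0446]
tool_rot: [0.653, 0.758, -0.0, 0.001]
force: [-1.9, -5.3, 1.8]
finger_gap: 0.339
```

>>> servo_tool(increments=[{"hand":0.66,"travel":[0.5,0,0],"yaw":0},{"hand":0.66,"travel":[0,0,0],"yaw":0}])

```text
t: 28.65
tcp_pos: [0.5323, -0.0697, 0.0447]
tool_rot: [0.653, 0.758, -0.0, 0.001]
force: [-1.8, -7.0, 3.2]
finger_gap: 0.34
```

```bash
python3 v.py v19; python3 - <<'E'
from h import *
s=manip.snapshot("side");t=manip.snapshot("top")
crop(s,245,195,90,80,7,"s19.png")
E
```

```text
28.65 [ 0.53234463 -0.06972555  0.04467685] [-1.81620309 -6.96775303  3.18067038]
```

View pics/s19.png

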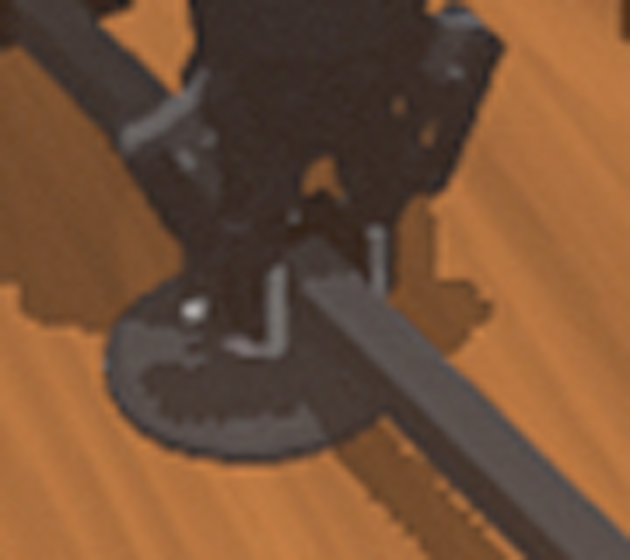

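>>> servo_tool(increments=[{"hand":0.66,"travel":[-1,0,0],"yaw":0},{"hand":0.66,"travel":[-2,0,0],"yaw":0},{"hand":0.66,"travel":[-5,0,0],"yaw":0},{"hand":0.66,"travel":[-12,0,0],"yaw":0},{"hand":0.66,"travel":[0,0,0],"yaw":0},{"hand":0.66,"travel":[0,0,-10],"yaw":0},{"hand":0.66,"travel":[0,0,-20],"yaw":0},{"hand":0.66,"travel":[0,0,-30],"yaw":0},{"hand":0.66,"travel":[0,0,-40],"yaw":0},{"hand":0.66,"travel":[0,0,-40],"yaw":0},{"hand":0.66,"travel":[-40,0,0],"yaw":0},{"hand":0.66,"travel":[-45,0,0],"yaw":0},{"hand":0.66,"travel":[-45,0,0],"yaw":0},{"hand":0.66,"travel":[-45,0,0],"yaw":0},{"hand":0.66,"travel":[-45,0,0],"yaw":0},{"hand":0.66,"travel":[-45,0,0],"yaw":0},{"hand":0.66,"travel":[-45,0,0],"yaw":0},{"hand":0.66,"travel":[0,0,0],"yaw":0},{"hand":0.66,"travel":[0,0,0],"yaw":0},{"hand":0.66,"travel":[0,0,0],"yaw":0}])

```text
t: 30.85
tcp_pos: [0.5803, -0.3934, 0.1843]
tool_rot: [0.653, 0.758, 0.0, -0.001]
force: [0.6, 0.2, -0.8]
finger_gap: 0.341
```

```bash
python3 v.py v20; python3 - <<'E'
from h import *
s=manip.snapshot("side");t=manip.snapshot("top")
crop(s,245,195,90,80,7,"s20.png");crop(t,310,215,100,75,7,"t20.png")
E
```

```text
30.85 [ 0.58026387 -0.3934277   0.18428668] [ 0.64692836  0.23420016 -0.76795325]
```

View pics/s20.png

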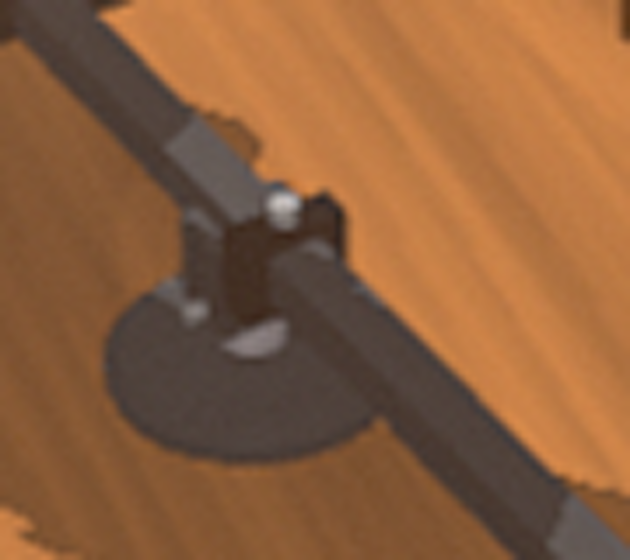

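View pics/t20.png

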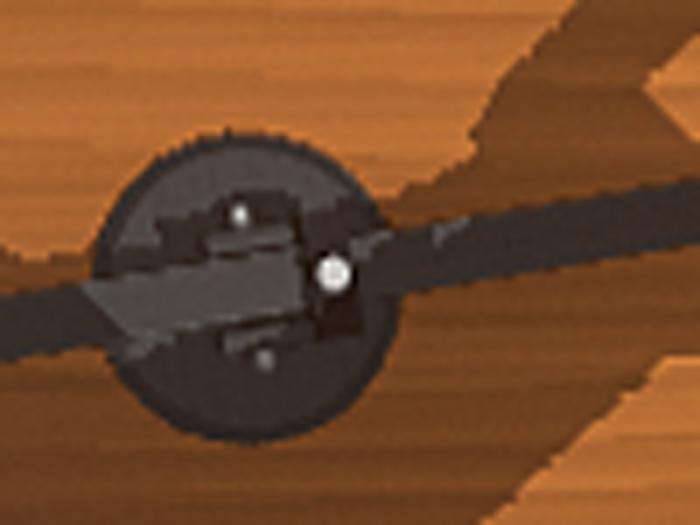

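View pics/v20.png

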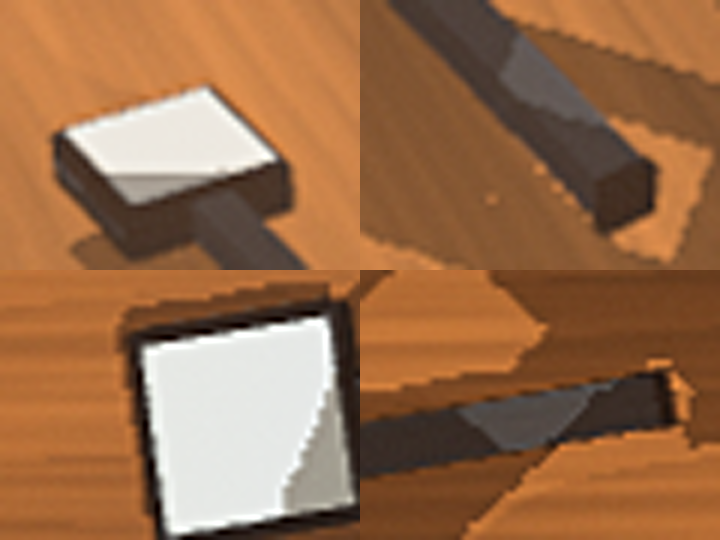

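```bash
python3 - <<'E'
from m import *
t=manip.snapshot("top");s=manip.snapshot("side")
rep(t,s,((459.2,235.9),(344.1,288.2)),((238.9,273.2),(236.2,177.7)),((357.1,253.6),(285.1,224.1)))
# cheek screws in top: (239,214),(264,357) -> midpoint gives cradle centre reference
a=np.array((239,214))/7-.43+(310,215);b=np.array((264,357))/7-.43+(310,215)
for z in (.01,.03,.05):print(z,onz(t,(a+b)/2,z))
E
```

```text
tail [ 0.5636 -0.2813  0.0742] err 0.0002 s -0.2515 lat 0.0025
lamp [0.4899 0.203  0.0738] err 0.0025 s 0.2384 lat 0.0004
scr [ 0.5287 -0.0522  0.0851] err 0.0012 s -0.0198 lat 0.0014
0.4898934793758046 slope deg -0.051356804777486165 yaw 98.64674826179437
0.01 [ 0.52566631 -0.03299735  0.01      ]
0.03 [ 0.52573899 -0.03151283  0.03      ]
0.05 [ 0.52581168 -0.03002831  0.05      ]
```

```bash
python3 - <<'E'
from h import *
t=manip.snapshot("top");s=manip.snapshot("side")
g=lambda c:np.clip(c["pixels"].astype(float)*2.2,0,255).astype(np.uint8)
A=cv2.resize(g(t)[232:272,330:370],None,fx=10,fy=10,interpolation=cv2.INTER_CUBIC)
B=cv2.resize(g(s)[213:253,260:300],None,fx=10,fy=10,interpolation=cv2.INTER_CUBIC)
cv2.imwrite("pics/z21.png",cv2.hconcat([A,B]))
E
python3 v.py v21
```

```text
31.25 [ 0.5808799  -0.39443621  0.18453937] [ 0.40979052 -0.40306391  0.02526568]
```

View pics/z21.png

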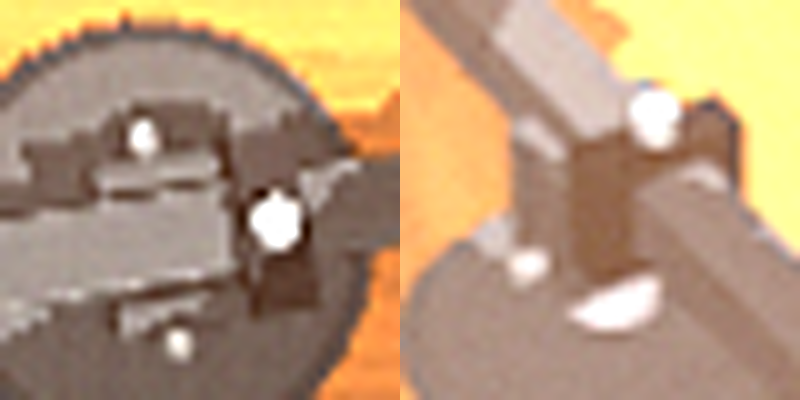

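View pics/v21s.png

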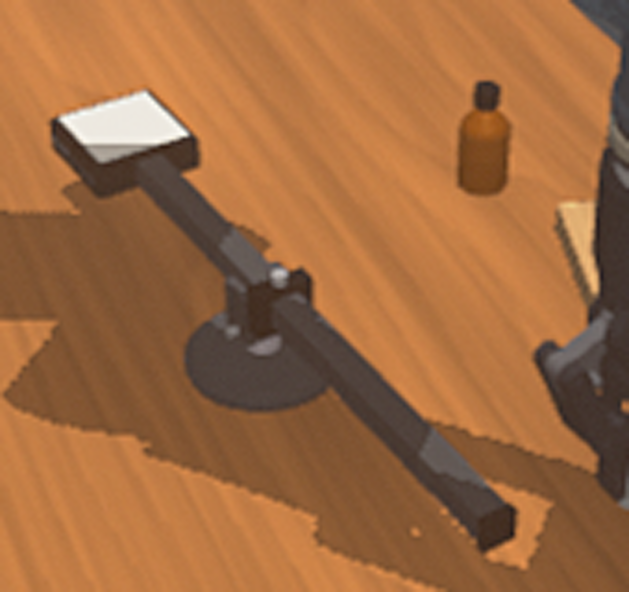

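>>> servo_tool(increments=[{"travel":[-10,0,-10]},{"travel":[0,0,0]},{"travel":[0,0,0]},{"travel":[0,0,0]},{"travel":[0,0,0]},{"travel":[0,0,0]},{"travel":[0,0,0]},{"travel":[0,0,0]},{"travel":[0,0,0]},{"travel":[0,0,0]},{"travel":[0,0,0]},{"travel":[0,0,0]},{"travel":[0,0,0]},{"travel":[0,0,0]},{"travel":[0,0,0]}])

```text
schema error: expected keys hand, travel, yaw
```

```bash
python3 v.py v22
```

```text
31.35 [ 0.58080101 -0.39476435  0.1844274 ] [-0.31785865 -0.04429228  0.19555618]
```

View pics/v22.png

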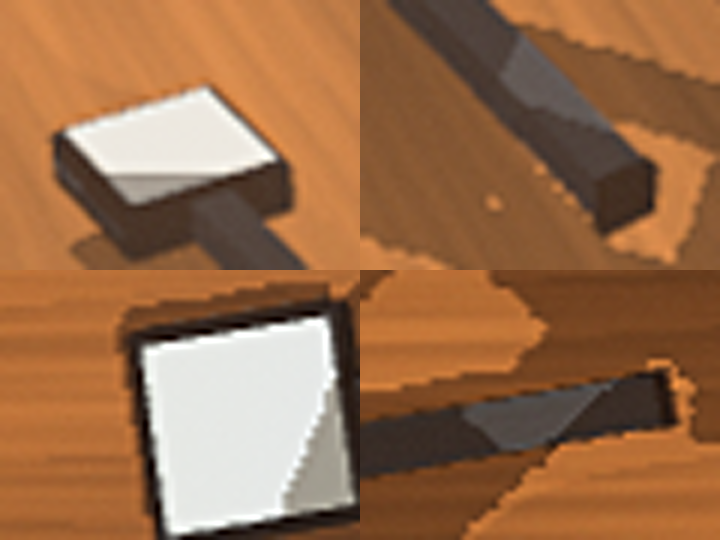

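>>> servo_tool(increments=[{"hand":0.66,"yaw":0,"travel":[0,0,0]},{"hand":0.66,"yaw":0,"travel":[0,0,0]},{"hand":0.66,"yaw":0,"travel":[0,0,0]},{"hand":0.66,"yaw":0,"travel":[0,0,0]},{"hand":0.66,"yaw":0,"travel":[0,0,0]},{"hand":0.66,"yaw":0,"travel":[0,0,0]},{"hand":0.66,"yaw":0,"travel":[0,0,0]},{"hand":0.66,"yaw":0,"travel":[0,0,0]},{"hand":0.66,"yaw":0,"travel":[0,0,0]},{"hand":0.66,"yaw":0,"travel":[0,0,0]},{"hand":0.66,"yaw":0,"travel":[0,0,0]},{"hand":0.66,"yaw":0,"travel":[0,0,0]}])

```text
t: 32.65
tcp_pos: [0.5807, -0.395, 0.1843]
tool_rot: [0.653, 0.757, -0.0, -0.0]
force: [-0.4, 0.3, -0.4]
finger_gap: 0.34
```

```bash
python3 v.py v23; python3 -c "
import cv2;a=cv2.imread('pics/v22.png');b=cv2.imread('pics/v23.png');print(cv2.absdiff(a,b).mean(),cv2.absdiff(a,b).max())
from station import manip;print(manip.sign_off())"
```

```text
32.65 [ 0.58070537 -0.39501753  0.18430711] [-0.43348345  0.33876359 -0.37532511]
1.1398902606310013 83
the job is handed in; nothing more can be done
None
```

The bar is balanced level on the cradle with the stop collar against the cheeks, and I handed the job in at 32.7 s.

**What I did:**
- I pushed the bar through the cradle from the lamp end in short steps until the lamp tipped up, then pushed it about 9 mm further.
- That was slightly too far, so I eased it back about 3 mm from the tail end. This allowed for the balance shift from moving the collar.
- I slid the collar along with the open fingers straddling the tube until it met the cradle, then withdrew.

**Last checks:**
- **Level:** the measured slope was about 0.4° lamp-down, within the measuring error.
- **Collar:** its centre came out at -20 mm from the cradle centre, against the -22 mm given. The difference is within the calibration error, and both views show it against the cheek.
- **At rest:** pictures 1.3 s apart showed no visible movement apart from noise at the edges.
- **Contact force:** the collar met the cradle with about 7 N at most, more than I intended because I made two extra half-millimetre steps after first contact.
- **Bystanders:** the arm did not go near the bottle, vase or riser. I did not measure their positions again at the end.

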